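# Earth clamp onto the bare patch of a painted plate

## Robot

A 7-joint arm with a two-finger parallel gripper is mounted at the origin on a cart in front of the work surface, level with it; the furniture and walls round the work are solid. World frame = base frame: x ahead of the robot, y to its left, z up, the work surface at z = 0. Lengths are in mm, angles in rad, forces in N, time in s.
With the tool pointing down it reaches from about 425 to 825 mm from the base axis. Payload 3.6 kg.
Tool frame: the origin (TCP) lies at the very end of the fingers, on their centre line; the grasp point (between the pads) lies 19 mm behind it; z points along the fingers, y is the direction in which the jaws open and shut (so a half turn about z gives the same grasp; the last joint's range is limited). The gripper opens to 93 mm and grips with 3 to 60 N. Pads are 15 mm wide; open, the fingers measure 128 mm over their backs; the gripper's body (75 mm by 188 mm) begins 65 mm behind the grasp point.
Start: joints at [-1.2, 0.615, -0.013, 1.423, 0.008, 1.103, -0.04], TCP at [251.169, 599.48, 218.64] pointing down, gripper open.
Joint ranges: [-3.12, 3.12], [-0.3, 2.06], [-1.34, 1.32], [0.26, 2.42], [-1.36, 4.5], [0.01, 1.98], [-2.84, 2.84]. Speed limits (rad/s): [2.79, 2.79, 3.14, 3.14, 3.14, 3.14, 3.14].

## Interface

Orientations are given as a unit quaternion [x, y, z, w].
In Python, from rig import telemetry, viewer, ticket gives the robot as it stands.
- The arm moves only by the tool servo_tool, never from a script. Its argument "series" is a list of rows, each a list of 3 entries, a list of its own where there are three numbers: the shift along the tool's x, y, z scaled (see below), then the turn, a rotation vector about the tool's x, y, z scaled (see below), then the opening, from -1 (shut) to 1 (fully open). A call has 1 to 10 rows; each row shifts and turns the pose as measured when the row begins, along the tool's axes as they then stand; what a row does not reach is not made up. The controller multiplies each number of a shift by 0.2 m and each number of a turn by 0.08 rad. A row lasts 1/12 s, in which the tool goes at most 41.7 mm and 7.16 degrees, less where a joint would pass 70% of its speed; a pose out of reach is approached as far as the arm can. A call with a number of a shift or a turn outside -1 to 1 is refused whole. A call with a gripper value outside its range is refused whole. The fingers move at their own pace and stop on an object; "squeeze" is the grip in N (left out, the last holds). Time passes only in rows, so rows that do not move let the fingers close. It gives the time, the measured TCP pose, the force and the opening at its end, in the units of the state.
- telemetry.get_obs(): the state, without advancing time (a new reading comes with each control period).
- viewer.snapshot(name): name is "scene" or "top"; returns a dict with "color" (420x560x3 uint8, blue, green, red), "camera_matrix" (3x3 intrinsics, pixels), "pose" (4x4, takes a point from camera to world coordinates). Camera axes: x right, y down, z forward; pixel columns grow to the right and rows downward; lengths in mm; the calibration is good to about 2 mm. A picture is of the moment at which its call begins. There is no depth.
- ticket.job_done(): hands the job in, once; it reports no verdict.
The state is a dict: "t": time; "joints": joint angles; "qd": joint speeds; "joint_torque": joint torques, N m; "eef_pos": TCP position; "eef_rot": TCP orientation; "ft_force": force on the tool from outside, world axes, zero at the start; "torque": the same for the moment, N m; "finger_gap": finger opening in mm.
Only numpy, scipy, OpenCV 4.12 (cv2) and the standard library are available. Lean on these libraries where they do the work, as an engineer would, in place of code of your own. Each camera call takes 0.05 s, during which the arm holds its last target.

## Task

Get the green plate ready for welding: lift the orange edge guard off its top edge and stand it on the bench on its two legs, well clear of the plate. Then squeeze the sprung earth clamp open, lift it off its parking rail and let it close upright on the plate's top edge where the guard was, with the full width and height of its copper jaws on the bare metal patch. Leave the tape measure, the tin and the pliers where they are.

Things in the scene. Friction and masses are not known exactly. Their poses are not given: they have to be found in the camera images.
- work_plate: green painted steel plate, 6 mm thick (x), 180 mm long (y), 100 mm high, standing upright in two low dark feet that reach 34 mm to either side (24 mm high, 22 mm wide, at y = -70 and +70 mm); fixed. Origin: middle of its underside, on the bench; z up.
- bare_patch: the bare bright-steel patch on the plate, both faces: 44 mm along the top edge and 30 mm down from it. Origin: on the plate's top edge (100 mm above the bench), in the middle of the patch and of the plate's thickness; y along the edge, x across the plate, z up. At the start the edge guard covers it.
- edge_guard: orange plastic U-shaped edge guard that sits loosely over the plate's top edge, open side down: 19 mm wide (x), 50 mm long (y), 28 mm high, its slot 9 mm wide and 22 mm deep between two 5 mm legs. Origin: centre of its underside (level of the legs' ends); z up. About 40 g.
- parking_rail: upright aluminium strip on a dark base; the clamp is parked on its top edge. Strip 6 mm thick (x), 90 mm long (y), its top 80 mm above the bench; base 70 x 110 x 10 mm; two low blocks at its foot on the -x side. Fixed. Origin: centre of the underside, on the bench; z up.
- earth_clamp: sprung earth clamp, red V handles above, copper-faced jaws below (lead taken off), 170 g. Origin: midway between the jaws, at mid-height; z up to the handles, x across jaws and handles, y along the pivot and the edge it sits on. Jaws 22 mm wide (y), z -9 to +9 mm; throat free to z = +24, pivot at z = +34 mm. The frame belongs to the -x handle's half: tilts by half the opening when squeezed.
- clamp_grip (a point): point midway between the handles, 75 mm above the clamp's origin along z: squeeze here, along the clamp's x. Handles 20 mm wide (y), z +34 to +92 mm from the clamp's origin; over their outsides 32 mm at z = +60, 41 mm here, 52 mm at the top. About 10 N opens the jaws to a 24 mm gap, at a stop; the handles are then nearly parallel, 20 mm over their outsides. Axes as the clamp's.
- earth_clamp_jaw (a joint): opening of the clamp in rad: 0 when its jaws sit flat on a 6 mm plate, -0.16 when they touch each other, 0.52 squeezed fully open.
- tape_measure: yellow tape measure, 38 x 81 x 62 mm, standing on the bench; a bystander. Origin: centre of its underside.
- tin_of_pins: small red tin with a bright lid, 70 mm across, 44 mm high; a bystander. Origin: centre of its underside.
- pliers: combination pliers with blue handles, 50 x 186 x 13 mm, lying on the bench; a bystander. Origin: centre of the underside.
There are look-alikes about, which are no part of the job. Of the things like the earth_clamp, leave any that is turquoise; of the rest the smaller one is meant.

How it is judged:
By the outcome, as a careful person would: the job done as asked, in the order asked, and still so for the second after the job is handed in, with the robot touching nothing.
It also fails if it takes over 54 s, if anything falls off the work surface, if the arm or the gripper's body presses on something with over 40 N, if the wrist force passes 120 N, or if a joint passes its speed limit or range.

## Working session

There is one attempt and no reset: what is moved stays moved. The work goes in short steps, Python scripts to look and compute and a tool call to move; the robot and the scene stay as the last step left them, time stands still between calls to the robot, and variables do not carry over. Pictures are saved under pics/ and viewed, and the job is handed in when it is done.

Besides the shell and the picture viewer there is one more tool, called after "Call:" by a JSON object that holds its "method" and its "body". servo_tool: Moves the arm, as the interface text tells. Its arguments: {"type":"object","properties":{"series":{"type":"array","items":{"type":"array"}},"squeeze":{"type":"number"}},"required":["series"]}

```bash
ls; mkdir -p pics; python3 - <<'E'
from rig import telemetry, viewer
import cv2,pickle
print(telemetry.get_obs())
d={}
for n in("scene","top"):
    s=viewer.snapshot(n); d[n]=s; cv2.imwrite(f"pics/{n}0.png",s["color"]); print(n,s["camera_matrix"],s["pose"])
pickle.dump(d,open("s0.pkl","wb"))
E
```

```text
pics
{'t': 0.0, 'joints': array([-1.20048893,  0.6159256 , -0.01265866,  1.42490268,  0.008123  ,
        1.10339159, -0.04040136]), 'qd': array([ 0.00077717, -0.00079077,  0.00043309, -0.00116508, -0.00161285,
       -0.00048048, -0.00045667]), 'joint_torque': array([-8.23305481e-05, -4.58934188e+01,  2.08642948e-01, -1.65746981e+01,
       -6.11653738e-02,  2.05152581e-02,  2.38713956e-04]), 'eef_pos': array([250.87782567, 598.76992576, 217.47566888]), 'eef_rot': array([ 1.97050447e-01,  9.80392504e-01, -1.26633600e-03, -2.37487887e-04]), 'ft_force': array([ 0.27044728, -0.33048556,  0.11066011]), 'torque': array([-0.03927772, -0.00539062, -0.03016734]), 'finger_gap': 92.98996954326192}
scene [[391.04150174   0.         285.37893795]
 [  0.         391.04150174 204.11404509]
 [  0.           0.           1.        ]] [[ 5.68029929e-01 -4.33054246e-01  6.99861429e-01 -2.97100616e+02]
 [-8.22971459e-01 -3.06877442e-01  4.78062980e-01 -5.38060893e+02]
 [ 7.74448168e-03 -8.47520062e-01 -5.30706857e-01  7.81527088e+02]
 [ 0.00000000e+00  0.00000000e+00  0.00000000e+00  1.00000000e+00]]
top [[471.40458185   0.         278.75687453]
 [  0.         471.40458185 208.03717685]
 [  0.           0.           1.        ]] [[-2.31859297e-02 -9.90733599e-01  1.33825817e-01  3.72257345e+02]
 [-9.99613662e-01  2.50269076e-02  1.20905385e-02  6.19703189e+01]
 [-1.53277491e-02 -1.33493785e-01 -9.90931112e-01  1.55260145e+03]
 [ 0.00000000e+00  0.00000000e+00  0.00000000e+00  1.00000000e+00]]
```

View pics/scene0.png

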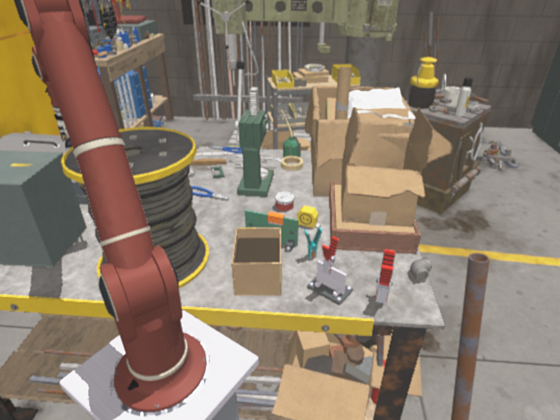

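View pics/top0.png

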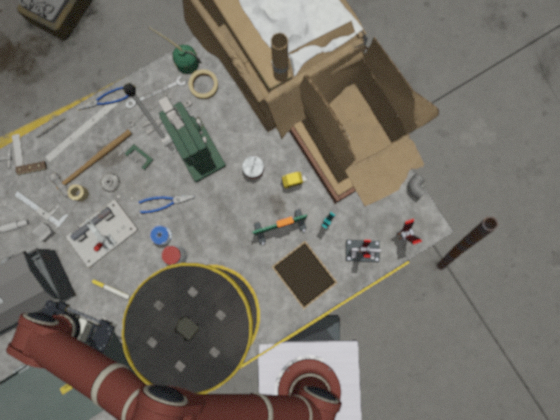

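```bash
python3 - <<'E'
import cv2,pickle
d=pickle.load(open("s0.pkl","rb"))
a=d["scene"]["color"][180:320,220:440]; cv2.imwrite("pics/c1.png",cv2.resize(a,None,fx=3.6,fy=3.6,interpolation=cv2.INTER_CUBIC))
a=d["top"]["color"][140:290,230:440]; cv2.imwrite("pics/c2.png",cv2.resize(a,None,fx=3.8,fy=3.8,interpolation=cv2.INTER_CUBIC))
E
```

```text
(no output)
```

View pics/c1.png

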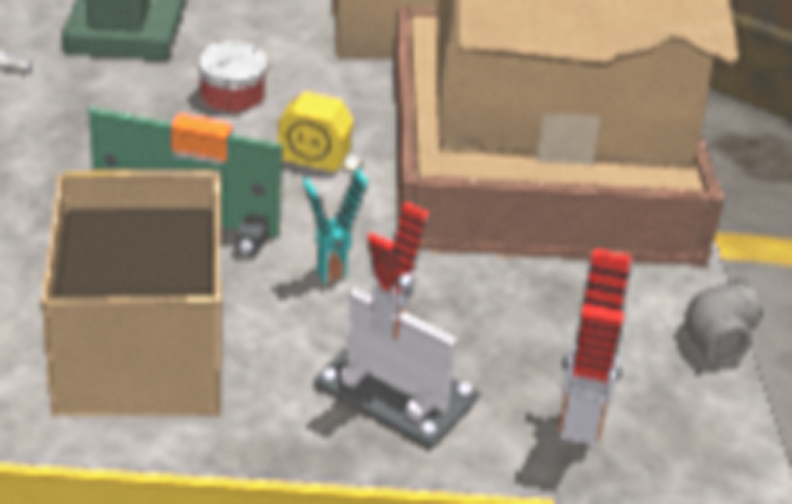

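View pics/c2.png

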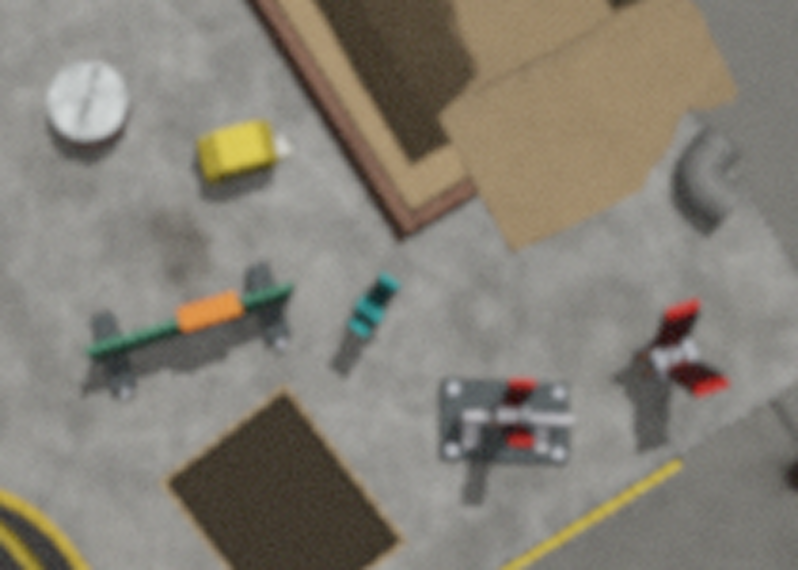

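```bash
cat > h.py <<'E'
import numpy as np,cv2,pickle
def load(f="s0.pkl"): return pickle.load(open(f,"rb"))
def ray(s,u,v):
    d=np.linalg.inv(s["camera_matrix"])@np.array([u,v,1.]); P=s["pose"]; d=P[:3,:3]@d
    return P[:3,3],d/np.linalg.norm(d)
def onz(s,u,v,z):
    o,d=ray(s,u,v); return o+d*(z-o[2])/d[2]
def two(s1,p1,s2,p2):
    o1,d1=ray(s1,*p1);o2,d2=ray(s2,*p2)
    A=np.stack([d1,-d2],1);t=np.linalg.lstsq(A,o2-o1,rcond=None)[0]
    a=o1+d1*t[0];b=o2+d2*t[1];return (a+b)/2,np.linalg.norm(a-b)
def proj(s,p):
    P=np.linalg.inv(s["pose"]); c=P[:3,:3]@np.array(p,float)+P[:3,3]; q=s["camera_matrix"]@c; return q[:2]/q[2]
def mask(s,hlo,hhi,smin,vmin,roi):
    h=cv2.cvtColor(s["color"],cv2.COLOR_BGR2HSV); m=cv2.inRange(h,(hlo,smin,vmin),(hhi,255,255))
    r=np.zeros_like(m);x0,y0,x1,y1=roi;r[y0:y1,x0:x1]=m[y0:y1,x0:x1];return r
def comps(m,mina=8):
    n,l,st,c=cv2.connectedComponentsWithStats(m)
    out=[]
    for i in range(1,n):
        if st[i,4]>=mina:
            pts=np.argwhere(l==i)[:,::-1].astype(np.float32); out.append((st[i,4],c[i],cv2.minAreaRect(pts)))
    return out
E
python3 - <<'E'
from h import *
np.set_printoptions(precision=1,suppress=True)
d=load();T,S=d["top"],d["scene"]
print("tcp in top",proj(T,[251,599,218]))
for name,im,a in(("orange",T,(5,18,150,120,(230,180,330,260))),("green",T,(60,95,90,30,(245,190,315,260))),("yellowtape",T,(20,35,120,100,(270,160,310,200))),
  ("redclampT",T,(0,5,120,60,(340,225,390,275))),("red2T",T,(172,180,120,60,(340,225,390,275))),
  ("orangeS",S,(5,18,150,120,(250,200,300,240))),("greenS",S,(60,95,90,30,(235,200,310,250))),("redS",S,(0,5,120,60,(310,225,350,265))),):
    for c in comps(mask(im,*a)):
        print(name,c[0],c[1],c[2], "z106",onz(im,*c[1],106))
# reel in top: centre & top height guess; outer rim pixels
for z in(150,200,250,300): 
    print(z,onz(T,190,328,z),onz(T,258,328,z), "scene front rim",proj(S,onz(T,190,395,z)),proj(S,onz(T,190,262,z)))
print("box corners z?",[ (z,proj(S,onz(T,275,274-0,z)),proj(S,onz(T,335,282,z))) for z in(0,80,100,120,140)])
E
```

```text
tcp in top [ 94.3 320. ]
orange 89 [284.9 222. ] ((285.0283203125, 221.84906005859375), (5.7691426277160645, 15.796463012695312), 74.05460357666016) z106 [523.7  61.6 106. ]
green 28 [299.6 217.9] ((299.8999938964844, 217.70004272460938), (2.5298216342926025, 10.75174331665039), 71.56504821777344) z106 [535.3  16.1 106. ]
green 51 [264.2 229.3] ((264.6328125, 229.49794006347656), (2.963120460510254, 21.8369083404541), 75.0685806274414) z106 [502.7 126.  106. ]
yellowtape 212 [291.7 179.2] ((291.5565490722656, 179.1981201171875), (11.400924682617188, 19.093114852905273), 74.05460357666016) z106 [657.3  37.  106. ]
redclampT 18 [367.1 241.1] ((367.0000305175781, 241.00003051757812), (4.242640495300293, 4.242640495300293), 45.0) z106 [ 458.7 -188.1  106. ]
redclampT 24 [366.3 255.1] ((366.0, 255.0), (4.0, 6.0), 90.0) z106 [ 416.1 -183.8  106. ]
orangeS 140 [275.2 217.5] ((275.20001220703125, 217.39999389648438), (15.384149551391602, 9.302042961120605), 10.30484676361084) z106 [511.4  51.7 106. ]
greenS 26 [307.7 239.4] ((307.7170715332031, 239.3463134765625), (19.416362762451172, 2.2349770069122314), 77.90524291992188) z106 [474.7 -88.8 106. ]
redS 191 [330.4 247.4] ((330.5828857421875, 246.9254608154297), (14.345576286315918, 22.967788696289062), 48.012786865234375) z106 [ 480.  -159.5  106. ]
150 [215.9 345.6 150. ] [211.7 147.5 150. ] scene front rim [ 68.5 252.9] [181.4 191.3]
200 [221.5 335.5 200. ] [217.4 144.5 200. ] scene front rim [ 69.8 235.9] [181.2 178.5]
250 [227.  325.4 250. ] [223.1 141.4 250. ] scene front rim [ 71.  218.2] [181.  165.1]
300 [232.6 315.3 300. ] [228.8 138.4 300. ] scene front rim [ 72.4 199.5] [180.8 150.9]
box corners z? [(0, array([234.6, 263.7]), array([281.5, 296.7])), (80, array([233.5, 242.9]), array([279.4, 273.1])), (100, array([233.2, 237.4]), array([278.9, 266.9])), (120, array([232.9, 231.8]), array([278.3, 260.6])), (140, array([232.6, 226.2]), array([277.8, 254.2]))]
```

```bash
python3 - <<'E'
from h import *
d=load()
a=d["scene"]["color"][228:308,300:380]; a=cv2.resize(a,None,fx=7,fy=7,interpolation=cv2.INTER_CUBIC)
b=d["top"]["color"][220:280,335:395]; b=cv2.resize(b,None,fx=9,fy=9,interpolation=cv2.INTER_CUBIC)
b=cv2.resize(b,(560*0+540,540))
b=cv2.copyMakeBorder(b,0,20,0,0,cv2.BORDER_CONSTANT)
for im,f,x0,y0 in((a,7,300,228),(b,9,335,220)):
    for k in range(0,80,10):
        cv2.putText(im,str(x0+k),(k*f,10),0,.35,(255,255,0),1);cv2.putText(im,str(y0+k),(0,k*f+10),0,.35,(255,255,0),1)
        cv2.line(im,(k*f,0),(k*f,600),(255,255,0),1) if 0 else None
cv2.imwrite("pics/c3.png",a);cv2.imwrite("pics/c4.png",b)
E
```

```text
(no output)
```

View pics/c3.png

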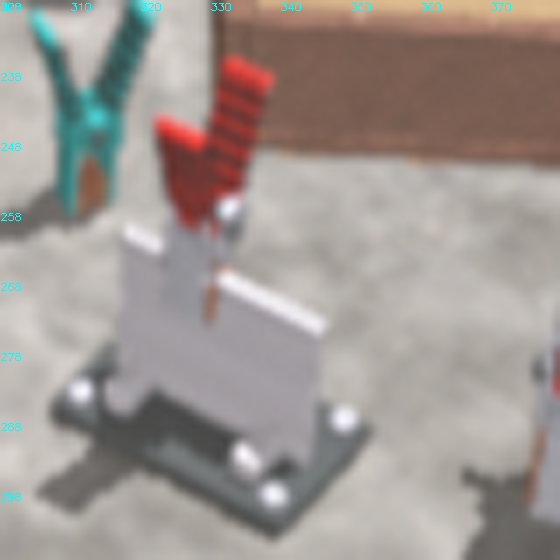

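View pics/c4.png

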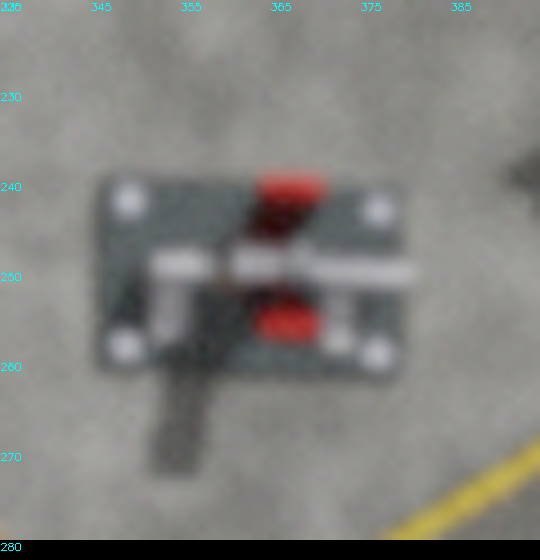

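```bash
python3 - <<'E'
from h import *
np.set_printoptions(precision=1,suppress=True)
d=load();T,S=d["top"],d["scene"]
print("far",two(T,(366.3,239.7),S,(334.7,237.3)))
print("near",two(T,(366.3,255.6),S,(325.3,247)))
# rail ends top z=80: top view left end, right end
L=onz(T,351.5,248.5,80);R=onz(T,381.3,250.3,80);print("rail",L,R,np.linalg.norm(L-R),proj(S,L),proj(S,R))
print("rail two",two(T,(351.5,248.5),S,(318,261.3)),two(T,(381.3,250.3),S,(345.5,275)))
# base corners z=10
for c in((345.5,239),(379.8,240),(379.8,262),(345.5,261.5)): print(onz(T,*c,10))
# plate
m=mask(T,60,95,70,25,(245,190,315,260))
ys,xs=np.nonzero(m);p=np.stack([xs,ys],1).astype(np.float32)
l=cv2.fitLine(p,cv2.DIST_HUBER,0,.01,.01).ravel();t=(p-l[2:])@l[:2];print(l,t.min(),t.max())
A,B=[onz(T,*(l[2:]+l[:2]*k),100) for k in(t.min()-.5,t.max()+.5)]
print(A,B,np.linalg.norm(A-B),(A+B)/2,np.degrees(np.arctan2(*(A-B)[:2])))
for n,a,b in(("boxback",(305.5,242),(281,228)),("boxleft",(273.4,267),(235.3,228.8)),("boxright",(335,282),(280,263))): print(n,two(T,a,S,b))
print("guard",onz(T,285.03,221.85,106), "tape",onz(T,291.6,179.2,62),"tin",onz(T,253,167,44))
for p in((301,204),(330,200),(352,197)): print("tray side?",onz(T,*p,0))
E
```

```text
far (array([ 460.4, -177.7,  160.5]), np.float64(2.524098071656983))
near (array([ 413.9, -176. ,  157.3]), np.float64(2.4799532292499644))
rail [ 438.5 -143.2   80. ] [ 430.7 -235.3   80. ] 92.36529977540091 [317.2 260.4] [345.9 275.1]
rail two (array([ 439.2, -144.5,   76.7]), np.float64(1.9571606738300276)) (array([ 430.5, -234.8,   80.5]), np.float64(0.937598277689096))
[ 473.1 -134.8   10. ]
[ 467.1 -246.3   10. ]
[ 395.9 -242.6   10. ]
[ 400.1 -131.7   10. ]
[  1.   -0.3 276.  225.4] -23.947912 30.759823
[493.  161.8 100. ] [542.   -3.5 100. ] 172.44156200130485 [517.5  79.2 100. ] -16.501396339392503
boxback (array([461.6,  -1.6, 117.1]), np.float64(5.697596332273233))
boxleft (array([385.5, 101.3, 116.8]), np.float64(3.818221702008522))
boxright (array([338.8, -86.2, 112.3]), np.float64(3.755276673237351))
guard [524.2  61.3 106. ] tape [666.1  36.7  62. ] tin [713.5 161.5  44. ]
tray side? [593.6   6.7   0. ]
tray side? [604.6 -90.1   0. ]
tray side? [ 612.8 -163.5    0. ]
```

```bash
cat >> h.py <<'E'
from scipy.spatial.transform import Rotation as Ro
def yaw(q):
    y=Ro.from_quat(q).as_matrix()[:,1]; return np.degrees(np.arctan2(y[1],y[0]))
def plan(target,yawd):
    """total shift in current tool axes /200 and total turn/0.08 to get to target with tool down and tool-y at yawd"""
    from rig import telemetry
    o=telemetry.get_obs(); R=Ro.from_quat(o["eef_rot"]); f=np.radians(yawd)
    dl=R.inv().apply(np.array(target)-o["eef_pos"])/200
    Rt=np.array([[-np.sin(f),np.cos(f),0],[np.cos(f),np.sin(f),0],[0,0,-1]]).T
    rv=(R.inv()*Ro.from_matrix(Rt)).as_rotvec()/0.08
    ft=np.array([[-np.sin(f),np.cos(f),0],[np.cos(f),np.sin(f),0],[0,0,-1]])@(np.array(target)-o["eef_pos"])/200
    np.set_printoptions(precision=3,suppress=True)
    print("t",round(o["t"],2),"pos",o["eef_pos"],"yaw",round(yaw(o["eef_rot"]),2),"F",o["ft_force"],"gap",round(o["finger_gap"],1))
    print("shift now-axes",dl,"turn",rv,"| shift in final axes",ft); print("joints",o["joints"])
E
python3 - <<'E'
from h import *
d=load();T,S=d["top"],d["scene"]
print(two(T,(243.5,291),S,(197,155)),two(T,(133,300),S,(100,131)), onz(T,200,175,200))
plan([524,61,450],16.5)
E
```

```text
(array([328.30116655, 167.98825534, 354.78133427]), np.float64(5.309947799192269)) (array([287.38145084, 462.40931472, 362.89353263]), np.float64(56.72013764777595)) [658.43043742 306.98310485 200.        ]
t 0.1 pos [250.927 598.854 217.615] yaw 67.27 F [-0.695 -0.056 -0.265] gap 93.0
shift now-axes [-2.299 -1.955 -1.157] turn [-0.026  0.013 11.076] | shift in final axes [-2.966  0.545 -1.162]
joints [-1.201  0.616 -0.013  1.425  0.008  1.103 -0.04 ]
```

Call:
{"method": "servo_tool", "body": {"series": [[[0,0,-0.2],[0,0,0],0.0],[[0,0,-0.2],[0,0,0],0.0],[[0,0,-0.2],[0,0,0],0.0],[[0,0,-0.2],[0,0,0.9],0.0],[[0,0,-0.2],[0,0,1],0.0],[[0,0,-0.2],[0,0,1],0.0],[[0,0,-0.2],[0,0,1],0.0],[[0,0,0],[0,0,1],0.0],[[0,0,0],[0,0,1],0.0],[[0,0,0],[0,0,1],0.0]], "squeeze": 15}}

```text
t: 0.93
eef_pos: [250.5, 597.8, 503.6]
eef_rot: [0.467, 0.884, -0.009, 0.001]
ft_force: [-0.5, -0.3, 0.7]
finger_gap: 46.8
```

```bash
python3 -c "
from h import *
plan([524,61,450],16.5)"
```

```text
t 0.93 pos [250.497 597.766 503.58 ] yaw 34.27 F [-0.524 -0.251  0.749] gap 46.8
shift now-axes [-2.985 -0.377  0.307] turn [-0.167  0.168  3.878] | shift in final axes [-2.962  0.549  0.268]
joints [-1.257  0.569  0.132  0.726 -0.072  1.868 -0.568]
```

Call:
{"method": "servo_tool", "body": {"series": [[[-0.18,0,0.03],[0,0,0.95],0.0],[[-0.18,0,0.03],[0,0,0.95],0.0],[[-0.18,0.01,0.03],[0,0,0.95],0.0],[[-0.18,0.02,0.03],[0,0,0.95],0.0],[[-0.19,0.04,0],[0,0,0],0.0],[[-0.19,0.04,0],[0,0,0],0.0],[[-0.19,0.04,0],[0,0,0],0.0],[[-0.19,0.04,0],[0,0,0],0.0],[[-0.19,0.04,0],[0,0,0],0.0],[[-0.19,0.04,0],[0,0,0],0.0]]}}

```text
t: 1.77
eef_pos: [431.0, 261.9, 471.9]
eef_rot: [0.594, 0.804, -0.017, -0.001]
ft_force: [1.2, 0.2, -0.5]
finger_gap: 46.6
```

```bash
python3 -c "
from h import *
plan([524,61,150],16.5)"
```

```text
t 1.77 pos [431.029 261.858 471.885] yaw 17.06 F [ 1.201  0.213 -0.496] gap 46.6
shift now-axes [-1.066  0.196  1.625] turn [-0.354  0.239  0.125] | shift in final axes [-1.095  0.16   1.609]
joints [-0.801  0.266  0.296  1.308 -0.064  1.611 -0.217]
```

Call:
{"method": "servo_tool", "body": {"series": [[[-0.18,0.03,0],[-0.35,0.24,0.12],0.0],[[-0.18,0.03,0.1],[0,0,0],0.0],[[-0.18,0.03,0.16],[0,0,0],0.0],[[-0.18,0.03,0.2],[0,0,0],0.0],[[-0.18,0.02,0.2],[0,0,0],0.0],[[-0.15,0.01,0.2],[0,0,0],0.0],[[-0.04,0,0.2],[0,0,0],0.0],[[0,0,0.2],[0,0,0],0.0],[[0,0,0.15],[0,0,0],0.0],[[0,0,0],[0,0,0],0.0]]}}

```text
t: 2.6
eef_pos: [514.2, 68.5, 215.6]
eef_rot: [0.608, 0.794, 0.002, 0.004]
ft_force: [-1.1, 0.0, -0.2]
finger_gap: 46.6
```

```bash
python3 -c "
from h import *
plan([524,61,83],16.5)"
```

```text
t 2.6 pos [514.243  68.516 215.642] yaw 15.1 F [-1.126  0.034 -0.205] gap 46.6
shift now-axes [-0.046  0.032  0.664] turn [ 0.093  0.056 -0.306] | shift in final axes [-0.05   0.036  0.663]
joints [-0.426  0.428  0.36   1.819 -0.181  0.919  0.277]
```

Call:
{"method": "servo_tool", "body": {"series": [[[-0.025,0.018,0.15],[0.09,0.05,-0.3],0.0],[[-0.025,0.018,0.15],[0,0,0],0.0],[[0,0,0.1],[0,0,0],0.0],[[0,0,0],[0,0,0],0.0]]}}

```text
t: 2.93
eef_pos: [527.1, 62.0, 136.5]
eef_rot: [0.597, 0.802, 0.002, 0.001]
ft_force: [-1.0, 1.3, 0.0]
finger_gap: 46.7
```

```bash
cat > snap.py <<'E'
import sys
from h import *
from rig import viewer
n,cu,cv,cu2,cv2_=sys.argv[1],*map(int,sys.argv[2:6])
d={k:viewer.snapshot(k) for k in("scene","top")}; pickle.dump(d,open(n+".pkl","wb"))
ims=[]
for k,u,v in(("scene",cu,cv),("top",cu2,cv2_)):
    a=d[k]["color"][v-40:v+40,u-28:u+28]; a=cv2.resize(a,None,fx=7,fy=7,interpolation=cv2.INTER_CUBIC)
    for q in range(0,80,10): cv2.putText(a,str(v-40+q),(0,q*7+5),0,.35,(255,255,0),1)
    for q in range(0,56,10): cv2.putText(a,str(u-28+q),(q*7,10),0,.35,(255,255,0),1)
    ims.append(a)
cv2.imwrite(f"pics/{n}.png",np.hstack(ims))
E
python3 snap.py a1 275 210 285 222; python3 -c "
from h import *
plan([524,61,83],16.5)"
```

```text
t 3.03 pos [529.609  62.04  139.843] yaw 16.65 F [-0.174  0.481  0.252] gap 46.7
shift now-axes [ 0.003 -0.032  0.284] turn [0.143 0.011 0.033] | shift in final axes [ 0.003 -0.028  0.284]
joints [-0.365  0.542  0.313  1.875 -0.238  0.749  0.369]
```

View pics/a1.png

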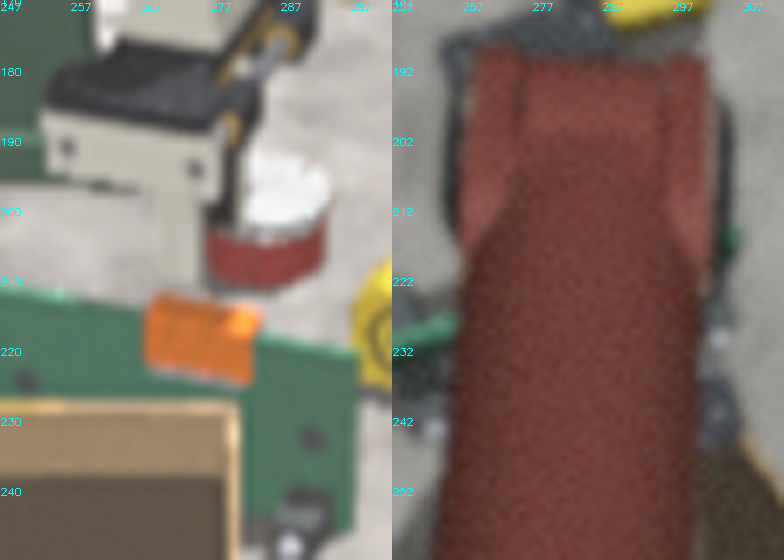

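```bash
python3 -c "
from h import *
s=load('a1.pkl')['scene']
t=np.array([528,62,137.]);y=np.array([.959,.284,0]);x=np.array([-.284,.959,0])
print(proj(s,t-y*41+x*7.5),proj(s,t-y*41-x*7.5))
c=np.array([524,61,106.])
for g in (c,):
  for a,b,z in((-9.5,25,0),(-9.5,-25,0),(9.5,-25,0),(9.5,25,0),(-9.5,25,-28),(-9.5,-25,-28)): print(proj(s,g+y*a+x*b+[0,0,z]))
"
```

```text
[268.7344751  212.13520188] [273.43908879 213.01971872]
[266.587082   214.89610631]
[281.80303227 217.79095594]
[283.74090757 214.56106948]
[268.69365525 211.73619056]
[266.74475422 222.29079376]
[281.77708818 225.22908009]
```

Call:
{"method": "servo_tool", "body": {"series": [[[0.0,-0.028,0.12],[0.14,0,0],0.0],[[0,0,0.11],[0,0,0],0.0],[[0,0,0.04],[0,0,0],0.0],[[0,0,0],[0,0,0],0.0]]}}

```text
t: 3.37
eef_pos: [532.9, 62.8, 94.6]
eef_rot: [0.596, 0.803, 0.007, 0.007]
ft_force: [0.3, 0.0, -0.4]
finger_gap: 46.6
```

```bash
python3 -c "
from h import *
plan([524,60,83],16.5)"
```

```text
t 3.37 pos [532.903  62.781  94.552] yaw 16.82 F [ 0.35   0.039 -0.363] gap 46.6
shift now-axes [-0.    -0.048  0.057] turn [0.255 0.033 0.068] | shift in final axes [-0.001 -0.047  0.058]
joints [-0.341  0.608  0.28   1.915 -0.271  0.634  0.401]
```

Call:
{"method": "servo_tool", "body": {"series": [[[0,-0.048,0.04],[0.25,0.03,0.07],0.0],[[0,0,0],[0,0,0],0.0],[[0,0,0],[0,0,0],0.0]]}}

```text
t: 3.62
eef_pos: [526.3, 60.6, 90.3]
eef_rot: [0.598, 0.801, 0.002, 0.002]
ft_force: [0.1, -0.5, 0.1]
finger_gap: 46.4
```

```bash
python3 -c "
from h import *
plan([524,60,83],16.5)"
```

```text
t 3.62 pos [526.289  60.625  90.322] yaw 16.51 F [ 0.135 -0.549  0.081] gap 46.4
shift now-axes [ 0.    -0.012  0.037] turn [0.083 0.008 0.003] | shift in final axes [ 0.    -0.012  0.037]
joints [-0.34   0.612  0.28   1.925 -0.273  0.634  0.4  ]
```

Call:
{"method": "servo_tool", "body": {"series": [[[0,-0.012,0.038],[0.08,0,0],0.0],[[0,0,0],[0,0,0],0.0],[[0,0,0],[0,0,0],-1],[[0,0,0],[0,0,0],-1],[[0,0,0],[0,0,0],-1],[[0,0,0],[0,0,0],-1],[[0,0,0],[0,0,0],-1]], "squeeze": 15}}

```text
t: 4.2
eef_pos: [527.3, 60.6, 84.7]
eef_rot: [0.598, 0.801, 0.003, 0.003]
ft_force: [1.5, 0.8, -0.1]
finger_gap: 18.7
```

```bash
python3 -c "
from h import *
plan([524,60,83],16.5)"
```

```text
t 4.2 pos [527.317  60.552  84.698] yaw 16.51 F [ 1.512  0.808 -0.078] gap 18.7
shift now-axes [ 0.002 -0.017  0.008] turn [0.106 0.023 0.002] | shift in final axes [ 0.002 -0.017  0.008]
joints [-0.337  0.621  0.276  1.928 -0.276  0.62   0.403]
```

Call:
{"method": "servo_tool", "body": {"series": [[[0,0,-0.08],[0.05,0,0],-1],[[0,0,-0.15],[0,0,0],-1],[[0,0,-0.18],[0,0,0],-1],[[0,0,-0.18],[0,0,0],-1],[[0,0,0],[0,0,0],-1]]}}

```text
t: 4.62
eef_pos: [527.6, 61.1, 205.3]
eef_rot: [0.598, 0.801, 0.0, 0.002]
ft_force: [1.6, 0.2, 0.3]
finger_gap: 18.9
```

```bash
python3 snap.py a2 275 205 285 222; python3 -c "
from h import *
plan([628,112,60],16.5)"
```

```text
t 4.72 pos [524.061  61.322 200.287] yaw 16.55 F [-0.049 -0.009 -1.682] gap 19.0
shift now-axes [0.095 0.576 0.697] turn [-0.094  0.008  0.011] | shift in final axes [0.095 0.57  0.701]
joints [-0.397  0.466  0.352  1.804 -0.194  0.913  0.33 ]
```

View pics/a2.png

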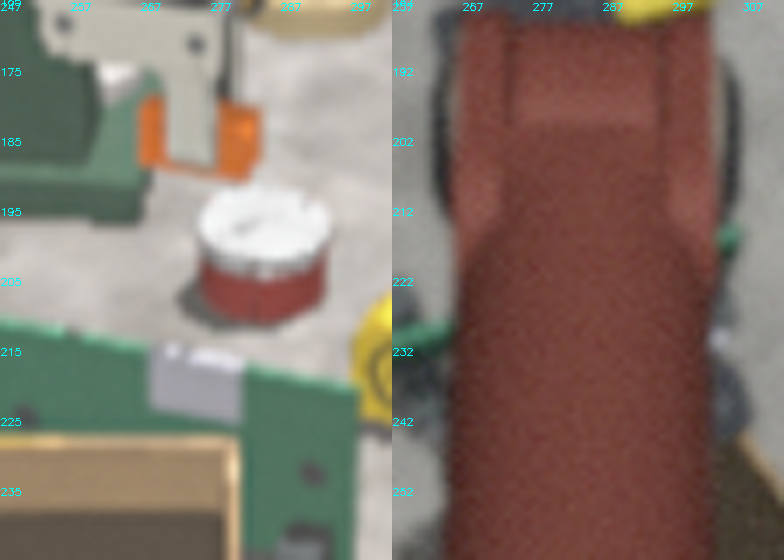

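Call:
{"method": "servo_tool", "body": {"series": [[[0.025,0.14,0],[-0.05,0,0],-1],[[0.025,0.15,0],[0,0,0],-1],[[0.025,0.15,0.05],[0,0,0],-1],[[0.02,0.12,0.12],[0,0,0],-1],[[0,0,0.18],[0,0,0],-1],[[0,0,0.18],[0,0,0],-1],[[0,0,0.1],[0,0,0],-1],[[0,0,0],[0,0,0],-1]]}}

```text
t: 5.38
eef_pos: [618.3, 112.4, 54.6]
eef_rot: [0.599, 0.801, -0.009, -0.01]
ft_force: [-0.6, -0.0, 0.9]
finger_gap: 19.0
```

```bash
python3 -c "
from h import *
plan([628,112,8],16.5)"
```

```text
t 5.38 pos [618.327 112.425  54.644] yaw 16.47 F [-0.617 -0.006  0.912] gap 19.0
shift now-axes [-0.017  0.052  0.232] turn [-0.325 -0.066 -0.008] | shift in final axes [-0.016  0.046  0.233]
joints [-0.375  0.793  0.28   1.631 -0.286  0.785  0.322]
```

Call:
{"method": "servo_tool", "body": {"series": [[[-0.016,0.06,0],[-0.32,-0.06,0],-1],[[0,0,0],[0,0,0],-1],[[0,0,0.08],[0,0,0],-1],[[0,0,0.05],[0,0,0],-1],[[0,0,0],[0,0,0],-1],[[0,0,0],[0,0,0],-1]]}}

```text
t: 5.88
eef_pos: [632.6, 111.8, 28.9]
eef_rot: [0.599, 0.801, 0.001, 0.001]
ft_force: [-0.4, 0.2, 0.0]
finger_gap: 18.9
```

```bash
python3 -c "
from h import *
plan([628,112,7],16.5)"
```

```text
t 5.88 pos [632.618 111.835  28.855] yaw 16.38 F [-0.377  0.168  0.021] gap 18.9
shift now-axes [ 0.007 -0.022  0.109] turn [ 0.035  0.007 -0.025] | shift in final axes [ 0.007 -0.022  0.109]
joints [-0.363  0.833  0.267  1.63  -0.302  0.717  0.335]
```

Call:
{"method": "servo_tool", "body": {"series": [[[0,0,0.05],[0.03,0,0],-1],[[0,0,0.03],[0,0,0],-1],[[0,0,0],[0,0,0],-1],[[0,0,0],[0,0,0],-1]]}}

```text
t: 6.22
eef_pos: [635.0, 112.0, 15.0]
eef_rot: [0.599, 0.801, 0.002, 0.002]
ft_force: [0.1, 0.8, 0.0]
finger_gap: 18.9
```

```bash
python3 snap.py a3 285 200 275 185; python3 -c "
from h import *
plan([628,112,7],16.5)"
```

```text
t 6.32 pos [634.993 112.011  15.096] yaw 16.38 F [-0.372  0.576 -0.463] gap 18.8
shift now-axes [ 0.01  -0.034  0.04 ] turn [ 0.08   0.015 -0.027] | shift in final axes [ 0.01  -0.034  0.04 ]
joints [-0.358  0.854  0.26   1.631 -0.308  0.691  0.34 ]
```

View pics/a3.png

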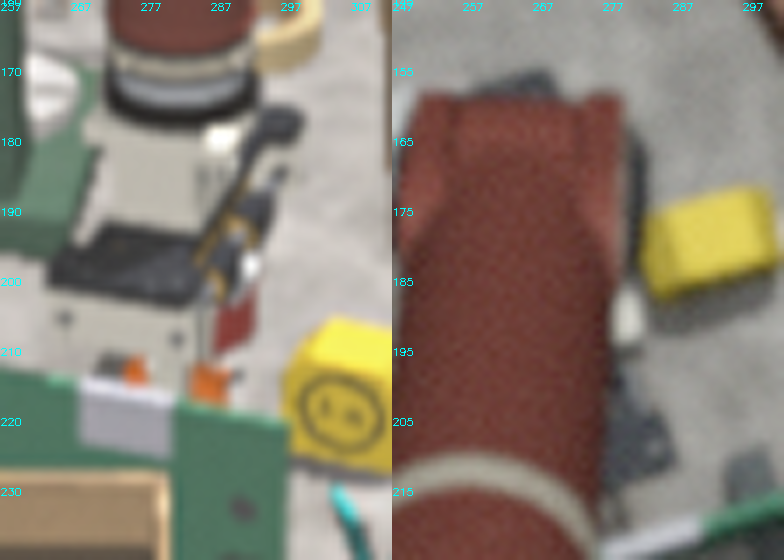

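Call:
{"method": "servo_tool", "body": {"series": [[[0,0,0.025],[0.08,0,0],-1],[[0,0,0],[0,0,0],-1],[[0,0,0.01],[0,0,0],-1],[[0,0,0],[0,0,0],-1]]}}

```text
t: 6.65
eef_pos: [635.4, 112.2, 8.0]
eef_rot: [0.599, 0.801, -0.0, 0.001]
ft_force: [-0.6, -0.4, -0.2]
finger_gap: 19.0
```

Call:
{"method": "servo_tool", "body": {"series": [[[0,0,0.008],[0,0,0],-1],[[0,0,0.006],[0,0,0],-1],[[0,0,0],[0,0,0],-1]]}}

```text
t: 6.9
eef_pos: [635.9, 112.2, 6.8]
eef_rot: [0.599, 0.801, 0.0, 0.001]
ft_force: [-1.2, -0.8, -0.8]
finger_gap: 19.0
```

Call:
{"method": "servo_tool", "body": {"series": [[[0,0,0.01],[0,0,0],-1],[[0,0,0],[0,0,0],-1]]}}

```text
t: 7.07
eef_pos: [636.6, 112.3, 6.9]
eef_rot: [0.599, 0.801, 0.001, 0.001]
ft_force: [-1.0, -0.4, -0.4]
finger_gap: 18.9
```

Call:
{"method": "servo_tool", "body": {"series": [[[0,0,0.02],[0,0,0],-1],[[0,0,0.0],[0,0,0],-1]]}}

```text
t: 7.23
eef_pos: [637.6, 112.1, 5.9]
eef_rot: [0.599, 0.801, 0.002, 0.002]
ft_force: [0.6, 0.2, -0.3]
finger_gap: 18.9
```

Call:
{"method": "servo_tool", "body": {"series": [[[0,0,0],[0,0,0],-0.27],[[0,0,0],[0,0,0],-0.27],[[0,0,0],[0,0,0],-0.27],[[0,0,0],[0,0,0],-0.27]]}}

```text
t: 7.57
eef_pos: [637.7, 112.2, 4.9]
eef_rot: [0.599, 0.801, 0.002, 0.002]
ft_force: [-0.5, -0.3, -0.2]
finger_gap: 33.5
```

Call:
{"method": "servo_tool", "body": {"series": [[[0,0,-0.05],[0,0,0],-0.27],[[0,0,-0.1],[0,0,0],-0.27],[[0,0,-0.2],[0,0,0],-0.27],[[0,0,-0.2],[0,0,0],-0.27],[[0,0,-0.2],[0,0,0],-0.27],[[0,0,-0.2],[0,0,0],-0.27],[[0,0,-0.1],[0,0,0],-0.27]]}}

```text
t: 8.15
eef_pos: [631.9, 111.5, 217.4]
eef_rot: [0.599, 0.8, -0.006, -0.005]
ft_force: [0.9, -0.3, -0.6]
finger_gap: 33.8
```

```bash
python3 snap.py a4 280 210 275 195; python3 -c "
from h import *
plan([437,-177,250],-3)"
```

```text
t 8.25 pos [632.896 111.507 217.463] yaw 16.34 F [ 0.608  0.393 -0.524] gap 34.2
shift now-axes [-1.109 -1.347 -0.148] turn [-0.14   0.017  4.218] | shift in final axes [-1.492 -0.903 -0.163]
joints [-0.403  0.629  0.346  1.445 -0.222  1.118  0.266]
```

View pics/a4.png

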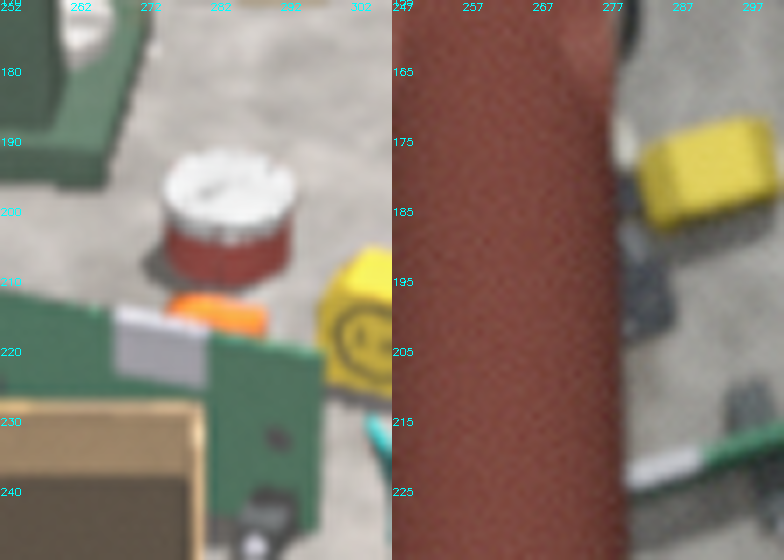

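Call:
{"method": "servo_tool", "body": {"series": [[[-0.03,-0.15,-0.05],[0,0,0.84],0.3],[[-0.06,-0.2,-0.05],[0,0,0.84],0.3],[[-0.08,-0.19,-0.05],[0,0,0.84],0.3],[[-0.1,-0.18,0],[0,0,0.84],0.3],[[-0.15,-0.1,0],[0,0,0.84],0.3],[[-0.19,-0.05,0],[0,0,0],0.3],[[-0.19,0,0],[0,0,0],0.3],[[-0.19,0,0],[0,0,0],0.3]]}}

```text
t: 8.92
eef_pos: [451.9, -104.3, 242.4]
eef_rot: [0.723, 0.691, -0.007, -0.011]
ft_force: [1.2, -0.7, -0.7]
finger_gap: 60.5
```

```bash
python3 -c "
from h import *
plan([437,-177,200],-3)"
```

```text
t 8.92 pos [ 451.945 -104.298  242.385] yaw -2.54 F [ 1.165 -0.675 -0.693] gap 60.5
shift now-axes [-0.368 -0.053  0.211] turn [-0.324 -0.063  0.101] | shift in final axes [-0.367 -0.056  0.212]
joints [-0.194  0.343  0.511  1.893 -0.197  0.983  0.362]
```

Call:
{"method": "servo_tool", "body": {"series": [[[-0.13,-0.03,0],[-0.32,-0.06,0.1],0.72],[[-0.13,-0.02,0],[0,0,0],0.72],[[-0.08,-0.01,0.08],[0,0,0],0.72],[[0,0,0.08],[0,0,0],0.72],[[0,0,0],[0,0,0],0.72]]}}

```text
t: 9.33
eef_pos: [428.6, -184.7, 208.0]
eef_rot: [0.732, 0.681, -0.003, 0.0]
ft_force: [0.5, 0.6, -0.0]
finger_gap: 79.8
```

```bash
python3 snap.py a5 333 235 366 248; python3 -c "
from h import *
plan([437,-177,123],-3)
d=load('a5.pkl')['top']
m=mask(d,5,18,150,120,(230,160,330,260))
for c in comps(m): print(c,onz(d,*c[1],28))"
```

```text
t 9.43 pos [ 430.353 -184.623  209.985] yaw -3.98 F [0.135 0.361 0.2  ] gap 80.1
shift now-axes [0.043 0.03  0.435] turn [ 0.001  0.07  -0.213] | shift in final axes [0.04  0.031 0.435]
joints [-0.022  0.379  0.521  1.953 -0.237  0.868  0.552]
(np.int32(74), array([268.081, 192.095]), ((268.0500183105469, 192.15000915527344), (5.375872611999512, 13.281566619873047), 71.56504821777344)) [631.788 114.357  28.   ]
```

View pics/a5.png

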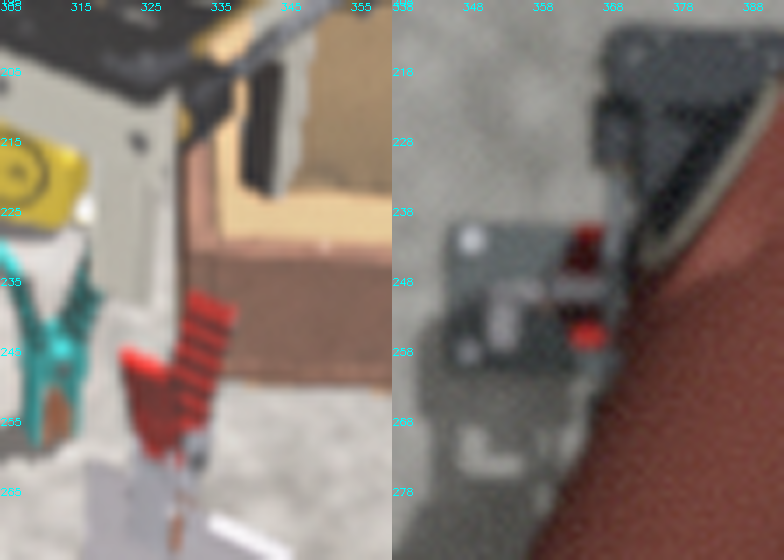

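Call:
{"method": "servo_tool", "body": {"series": [[[0.04,0.03,0.0],[0,0.07,-0.2],0.72],[[0,0,0],[0,0,0],0.72],[[0,0,0.08],[0,0,0],0.72],[[0,0,0.08],[0,0,0],0.72],[[0,0,0.0],[0,0,0],0.72]]}}

```text
t: 9.85
eef_pos: [442.7, -171.9, 180.3]
eef_rot: [0.721, 0.693, 0.003, 0.002]
ft_force: [-0.4, -0.7, 0.1]
finger_gap: 80.0
```

```bash
python3 snap.py a6 333 235 366 248; python3 -c "
from h import *
plan([437,-177,123],-3)"
```

```text
t 9.95 pos [ 443.755 -172.859  182.162] yaw -2.36 F [-0.652 -0.186  0.182] gap 80.2
shift now-axes [-0.022 -0.036  0.295] turn [ 0.144 -0.004  0.14 ] | shift in final axes [-0.022 -0.033  0.296]
joints [-0.017  0.423  0.485  1.977 -0.278  0.794  0.585]
```

View pics/a6.png

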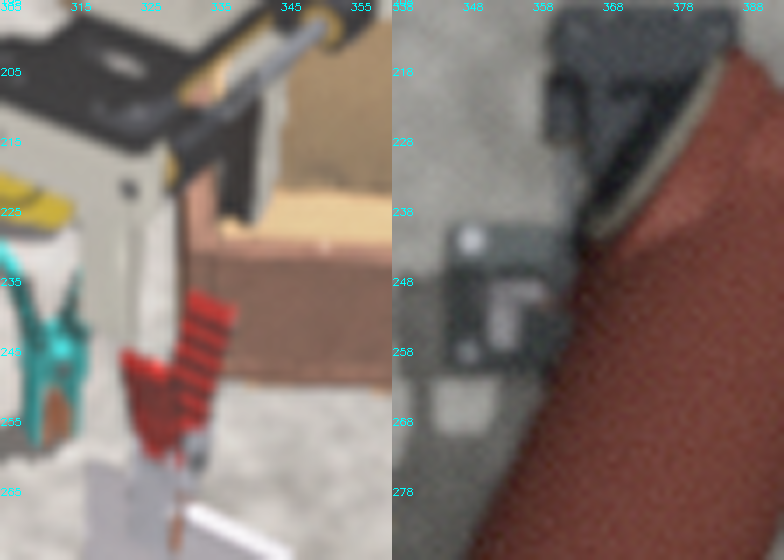

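Call:
{"method": "servo_tool", "body": {"series": [[[-0.022,-0.033,0.04],[0.14,0,0.14],0.72],[[0,0,0.06],[0,0,0],0.72],[[0,0,0],[0,0,0],0.72],[[0,0,0.05],[0,0,0],0.72],[[0,0,0],[0,0,0],0.72]]}}

```text
t: 10.37
eef_pos: [438.7, -178.3, 154.8]
eef_rot: [0.725, 0.688, 0.001, 0.003]
ft_force: [-0.1, 0.3, 0.6]
finger_gap: 80.0
```

```bash
python3 snap.py a7 333 235 366 248; python3 -c "
from h import *
plan([437,-177,123],-3)
from rig import telemetry
o=telemetry.get_obs();s=load('a7.pkl')['scene'];R=Ro.from_quat(o['eef_rot'])
g=o['finger_gap']/2
for p in((7.5,-g,0),(-7.5,-g,0),(7.5,g,0),(-7.5,g,0)): print(p,proj(s,o['eef_pos']+R.apply(p)))
"
```

```text
t 10.47 pos [ 439.909 -179.097  156.116] yaw -3.01 F [ 0.126 -0.457 -0.227] gap 80.0
shift now-axes [ 0.01  -0.017  0.165] turn [ 0.116  0.038 -0.002] | shift in final axes [ 0.01  -0.015  0.166]
joints [ 0.012  0.46   0.468  2.011 -0.307  0.727  0.615]
(7.5, -39.98138889513788, 0) [319.927 249.336]
(-7.5, -39.98138889513788, 0) [324.896 251.628]
(7.5, 39.98138889513788, 0) [336.348 234.4  ]
(-7.5, 39.98138889513788, 0) [341.184 236.463]
```

View pics/a7.png

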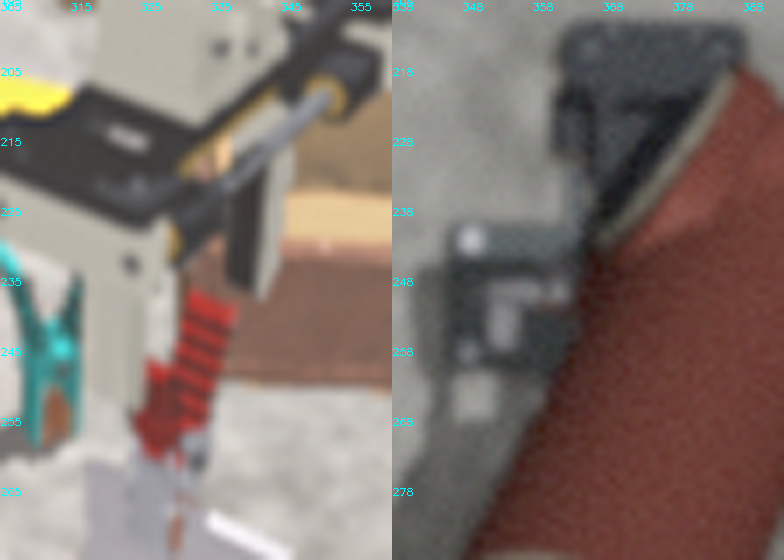

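```bash
python3 -c "
from h import *
s=load('a7.pkl')['scene'];t=load()['top']
for a,b in((26,10),(26,-10),(-26,10),(-26,-10)):
  p=np.array([437+a+b*.05,-177-a*.05+b,159]); print(a,b,proj(s,p),proj(t,p))
"
```

```text
26 10 [331.62093195 235.99721604] [363.32370195 238.50952608]
26 -10 [338.1198402  238.81156611] [370.13452977 238.68400412]
-26 10 [320.90542058 245.57039808] [363.27239334 256.23871648]
-26 -10 [327.52352009 248.58308327] [370.11732082 256.41888356]
```

Call:
{"method": "servo_tool", "body": {"series": [[[0.01,-0.017,0.05],[0.11,0.04,0],0.72],[[0,0,0.06],[0,0,0],0.72],[[0,0,0.03],[0,0,0],0.72],[[0,0,0],[0,0,0],0.72]]}}

```text
t: 10.8
eef_pos: [437.9, -177.5, 128.7]
eef_rot: [0.725, 0.688, 0.001, 0.002]
ft_force: [-0.1, 0.1, -0.5]
finger_gap: 79.9
```

```bash
python3 -c "
from h import *
plan([436.5,-177,123],-3)"
```

```text
t 10.8 pos [ 437.873 -177.488  128.687] yaw -3.01 F [-0.102  0.053 -0.473] gap 79.9
shift now-axes [ 0.002 -0.007  0.028] turn [ 0.054  0.007 -0.003] | shift in final axes [ 0.002 -0.007  0.028]
joints [ 0.035  0.501  0.439  2.043 -0.34   0.662  0.645]
```

Now close slowly to near the handles and watch the forces.

Call:
{"method": "servo_tool", "body": {"series": [[[0.002,-0.008,0.03],[0.05,0,0],0.72],[[0,0,0],[0,0,0],0.4],[[0,0,0],[0,0,0],0.05],[[0,0,0],[0,0,0],-0.02],[[0,0,0],[0,0,0],-0.06],[[0,0,0],[0,0,0],-0.1]], "squeeze": 25}}

```text
t: 11.3
eef_pos: [436.6, -177.2, 122.8]
eef_rot: [0.725, 0.688, -0.0, 0.001]
ft_force: [-0.1, -0.3, -1.3]
finger_gap: 50.7
```

```bash
python3 snap.py a8 333 245 366 248; python3 -c "
from h import *
plan([436.5,-177,123],-3)"
```

```text
t 11.4 pos [ 436.316 -177.08   122.654] yaw -3.02 F [ 0.265  0.666 -1.394] gap 44.7
shift now-axes [ 0.     0.001 -0.002] turn [ 0.002  0.007 -0.004] | shift in final axes [ 0.     0.001 -0.002]
joints [ 0.039  0.511  0.434  2.05  -0.346  0.65   0.65 ]
```

View pics/a8.png

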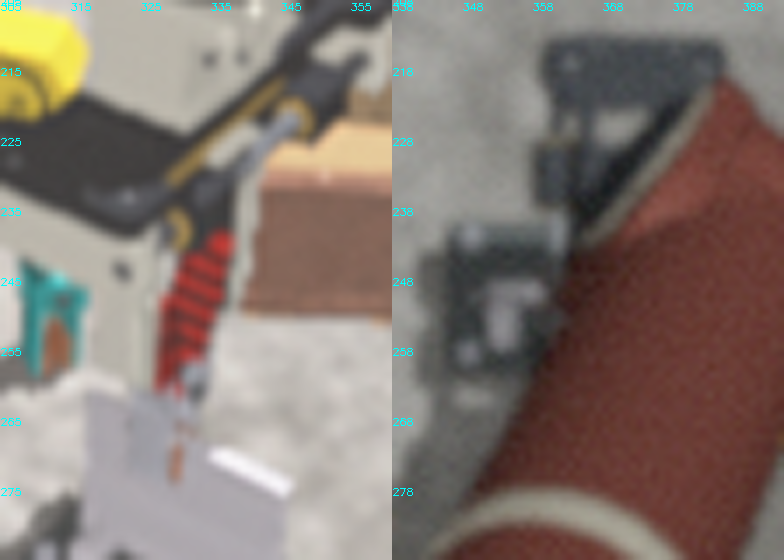

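Call:
{"method": "servo_tool", "body": {"series": [[[0,0,0],[0,0,0],-0.18],[[0,0,0],[0,0,0],-0.25],[[0,0,0],[0,0,0],-0.32],[[0,0,0],[0,0,0],-0.4]]}}

```text
t: 11.73
eef_pos: [435.7, -176.6, 122.3]
eef_rot: [0.725, 0.688, -0.0, -0.0]
ft_force: [0.7, -0.2, -1.7]
finger_gap: 29.8
```

```bash
python3 snap.py a9 333 245 366 248; python3 -c "
from h import *
plan([436.5,-177,123],-3)"
```

```text
t 11.83 pos [ 435.701 -176.66   122.311] yaw -3.01 F [ 0.369  0.069 -2.215] gap 28.6
shift now-axes [-0.001  0.004 -0.003] turn [-0.015  0.    -0.001] | shift in final axes [-0.001  0.004 -0.003]
joints [ 0.039  0.511  0.434  2.051 -0.346  0.65   0.65 ]
```

View pics/a9.png

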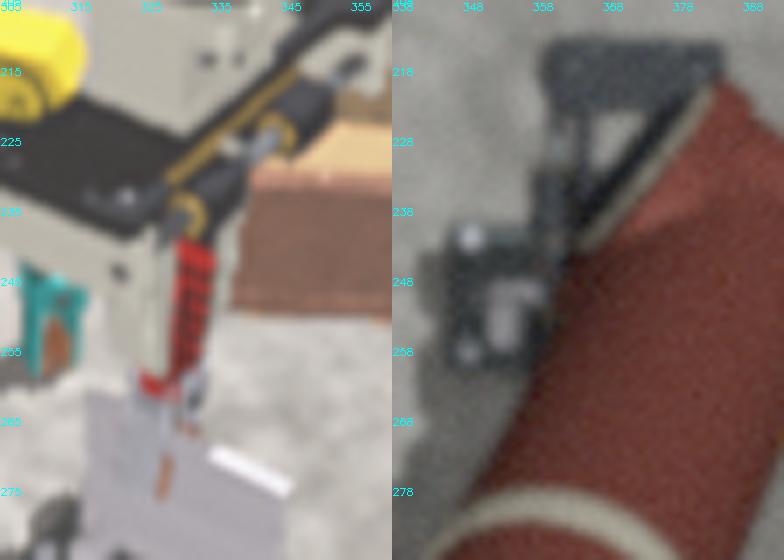

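Call:
{"method": "servo_tool", "body": {"series": [[[0,0,0],[0,0,0],-0.5],[[0,0,0],[0,0,0],-0.6],[[0,0,0],[0,0,0],-0.8],[[0,0,0],[0,0,0],-1],[[0,0,0],[0,0,0],-1]]}}

```text
t: 12.25
eef_pos: [435.7, -176.7, 122.3]
eef_rot: [0.725, 0.688, -0.0, -0.0]
ft_force: [0.2, -0.4, -1.4]
finger_gap: 21.0
```

```bash
python3 snap.py b1 333 250 366 248; python3 -c "
from h import *
plan([436.5,-177,123],-3)"
```

```text
t 12.35 pos [ 435.667 -176.66   122.264] yaw -3.01 F [-1.476 -0.213 -1.457] gap 20.9
shift now-axes [-0.001  0.004 -0.004] turn [-0.017 -0.    -0.002] | shift in final axes [-0.001  0.004 -0.004]
joints [ 0.039  0.511  0.434  2.051 -0.346  0.65   0.65 ]
```

View pics/b1.png

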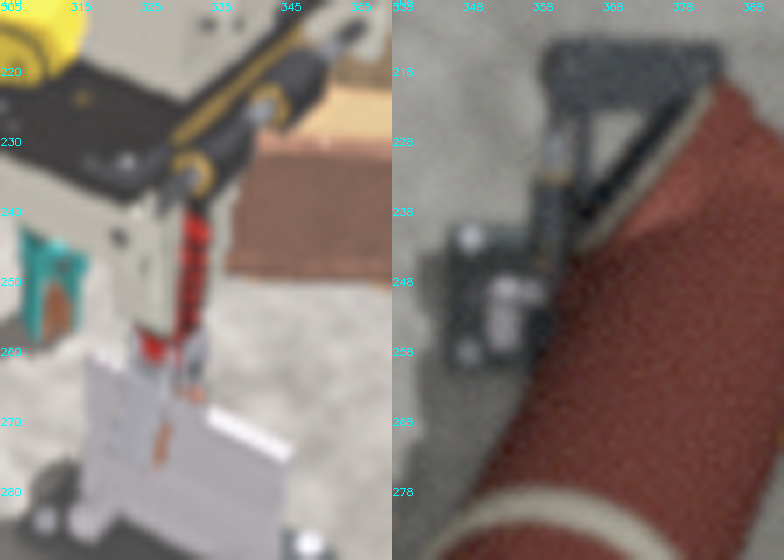

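Call:
{"method": "servo_tool", "body": {"series": [[[0,0,-0.06],[0,0,0],-1],[[0,0,-0.12],[0,0,0],-1],[[0,0,-0.16],[0,0,0],-1],[[0,0,-0.18],[0,0,0],-1],[[0,0,-0.1],[0,0,0],-1],[[0,0,0],[0,0,0],-1]]}}

```text
t: 12.85
eef_pos: [434.0, -176.3, 249.4]
eef_rot: [0.726, 0.688, -0.003, -0.004]
ft_force: [0.2, -0.7, -2.0]
finger_gap: 21.0
```

```bash
python3 snap.py b2 330 222 366 248; python3 -c "
from h import *
plan([524,61,250],16.5)"
```

```text
t 12.95 pos [ 432.088 -175.155  246.071] yaw -3.08 F [-0.469  0.555 -1.849] gap 20.9
shift now-axes [ 1.204  0.395 -0.022] turn [-0.183 -0.073 -4.272] | shift in final axes [ 1.002  0.776 -0.02 ]
joints [-0.059  0.34   0.54   1.89  -0.204  0.982  0.518]
```

View pics/b2.png

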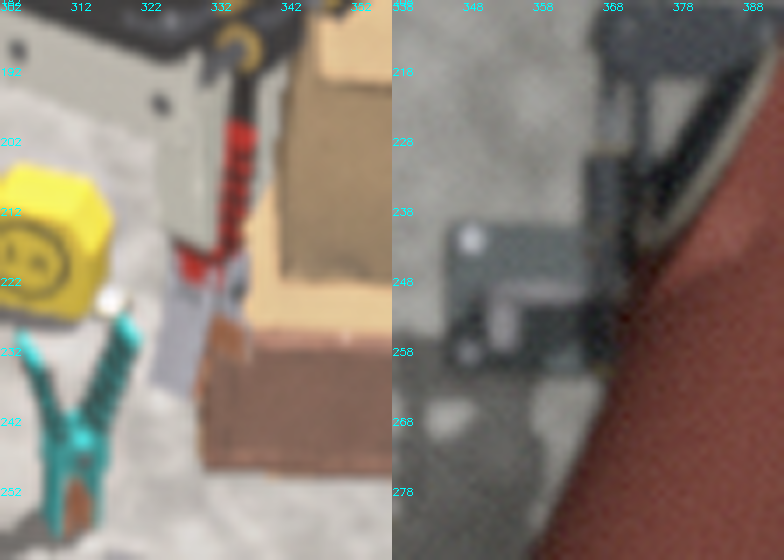

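```bash
python3 -c "
from h import *
s=load('b2.pkl')['scene']
def onx(u,v,x):
  o,d=ray(s,u,v);return o+d*(x-o[0])/d[0]
for x in(410,415,420): print(onx(323.4,236.3,x),onx(329.9,238.9,x))
t=load('a5.pkl')['top']
# patch ends & plate in the top pic
img=t['color'][195:250,240:320];img=cv2.resize(img,None,fx=9,fy=9,interpolation=cv2.INTER_CUBIC)
for q in range(0,80,10):cv2.putText(img,str(240+q),(q*9,10),0,.35,(255,255,0),1);cv2.putText(img,str(195+q),(0,q*9+5),0,.35,(255,255,0),1)
cv2.imwrite('pics/patch.png',img)
s2=load('a5.pkl')['scene']['color'][200:240,245:310];s2=cv2.resize(s2,None,fx=10,fy=10,interpolation=cv2.INTER_CUBIC)
for q in range(0,60,10):cv2.putText(s2,str(245+q),(q*10,10),0,.35,(255,255,0),1);cv2.putText(s2,str(200+q),(0,q*10+5),0,.35,(255,255,0),1)
cv2.imwrite('pics/patchs.png',s2)
"
```

```text
[ 410.         -171.6716422   192.10706033] [ 410.         -190.29416601  192.07205838]
[ 415.         -169.08085637  187.939195  ] [ 415.         -187.83506245  187.90394555]
[ 420.         -166.49007054  183.77132968] [ 420.         -185.3759589   183.73583272]
```

View pics/patch.png

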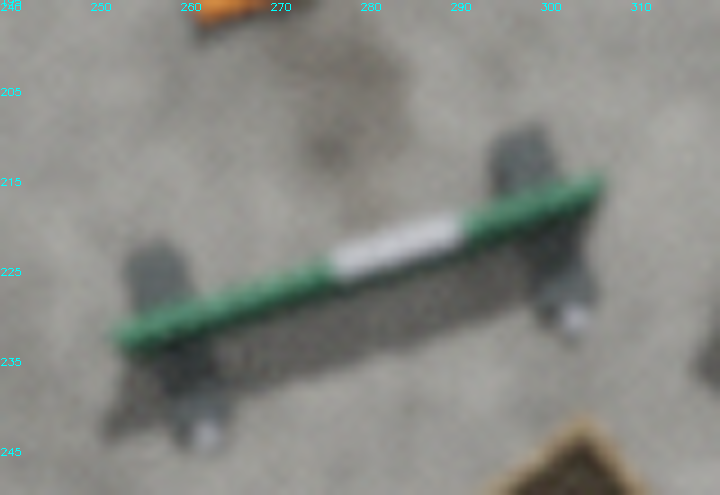

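View pics/patchs.png

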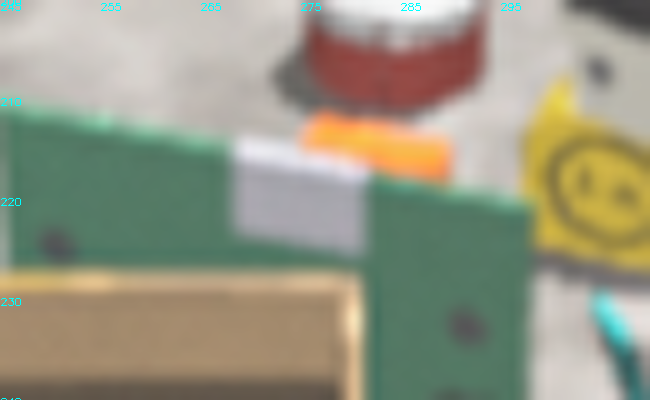

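```bash
python3 -c "
from h import *
np.set_printoptions(precision=2,suppress=True)
d=load('a5.pkl');t=d['top'];s=d['scene']
h=cv2.cvtColor(t['color'],cv2.COLOR_BGR2HSV)
m=np.zeros(h.shape[:2],np.uint8);r=h[212:232,270:297];m[212:232,270:297]=((r[...,1]<30)&(r[...,2]>165))*255
for c in comps(m): print(c,onz(t,*c[1],100))
L=onz(t,276.2,224.2,100);R=onz(t,290.0,219.6,100);print(L,R,np.linalg.norm(L-R),(L+R)/2)
A=onz(t,252.3,232.3,100);B=onz(t,305.0,215.2,100);print(A,B,np.linalg.norm(A-B),np.degrees(np.arctan2(-(A-B)[0],(A-B)[1])),(A+B)/2)
c=onz(t,283.1,221.9,100)
print('scene pred',proj(s,c),proj(s,c+[-2.9,-.85,0]),two(t,(283.1,222.3),s,(274.8,215.7)))
for z in(98,100): print(onz(s,274.8,215.4,z))
"
```

```text
(np.int32(45), array([283.36, 221.36]), ((283.4000244140625, 221.1999969482422), (3.162277936935425, 13.914021492004395), 71.56504821777344)) [526.46  66.42 100.  ]
[518.16  88.78 100.  ] [531.41  45.7  100.  ] 45.066068713288956 [524.79  67.24 100.  ]
[494.85 163.21 100.  ] [543.97  -1.14 100.  ] 171.5329309069127 16.64238495945906 [519.41  81.03 100.  ]
scene pred [273.72 215.57] [273.39 216.08] (array([524.86,  65.66,  99.88]), np.float64(4.1542601753635395))
[529.95  66.81  98.  ]
[527.53  65.04 100.  ]
```

Call:
{"method": "servo_tool", "body": {"series": [[[0.12,0.04,0],[-0.18,-0.07,-0.85],-1],[[0.17,0.07,-0.03],[0,0,-0.85],-1],[[0.18,0.09,-0.03],[0,0,-0.85],-1],[[0.18,0.11,0],[0,0,-0.85],-1],[[0.17,0.12,0],[0,0,-0.85],-1],[[0.12,0.09,0],[0,0,0],-1],[[0.07,0.05,0],[0,0,0],-1],[[0,0,0],[0,0,0],-1]]}}

```text
t: 13.62
eef_pos: [511.2, 50.8, 239.8]
eef_rot: [0.596, 0.803, -0.01, -0.012]
ft_force: [-0.1, 0.7, -2.0]
finger_gap: 20.8
```

```bash
python3 -c "
from h import *
plan([526,64.5,200],16.5)"
```

```text
t 13.62 pos [511.189  50.849 239.837] yaw 16.84 F [-0.08   0.733 -1.982] gap 20.8
shift now-axes [0.042 0.097 0.197] turn [-0.372 -0.094  0.073] | shift in final axes [0.044 0.09  0.199]
joints [-0.404  0.414  0.383  1.766 -0.177  1.026  0.34 ]
```

Call:
{"method": "servo_tool", "body": {"series": [[[0.044,0.07,0],[-0.37,-0.09,0.07],-1],[[0,0,0.0],[0,0,0],-1],[[0,0,0.08],[0,0,0],-1],[[0,0,0.06],[0,0,0],-1],[[0,0,0],[0,0,0],-1],[[0,0,0],[0,0,0],-1]]}}

```text
t: 14.12
eef_pos: [514.0, 57.3, 201.0]
eef_rot: [0.6, 0.8, -0.01, -0.007]
ft_force: [0.7, -0.3, -1.7]
finger_gap: 20.8
```

```bash
python3 -c "
from h import *
plan([526,64.5,180],16.5)"
```

```text
t 14.12 pos [514.008  57.268 201.012] yaw 16.32 F [ 0.671 -0.287 -1.67 ] gap 20.8
shift now-axes [0.018 0.07  0.103] turn [-0.295  0.01  -0.039] | shift in final axes [0.018 0.068 0.105]
joints [-0.41   0.46   0.373  1.818 -0.197  0.924  0.336]
```

Call:
{"method": "servo_tool", "body": {"series": [[[0.018,0.07,0],[-0.3,0,-0.04],-1],[[0,0,0.0],[0,0,0],-1],[[0,0,0],[0,0,0],-1]]}}

```text
t: 14.37
eef_pos: [527.0, 62.0, 200.9]
eef_rot: [0.6, 0.8, -0.0, 0.001]
ft_force: [-0.3, 0.4, -2.1]
finger_gap: 20.7
```

```bash
python3 snap.py b3 275 205 285 222;python3 -c "
from h import *
plan([526,64.5,180],16.5)"
```

```text
t 14.47 pos [527.202  62.485 201.073] yaw 16.29 F [-0.363 -0.18  -1.3  ] gap 20.8
shift now-axes [ 0.012 -0.003  0.105] turn [ 0.023  0.02  -0.047] | shift in final axes [ 0.011 -0.003  0.105]
joints [-0.409  0.468  0.369  1.802 -0.206  0.907  0.335]
```

View pics/b3.png

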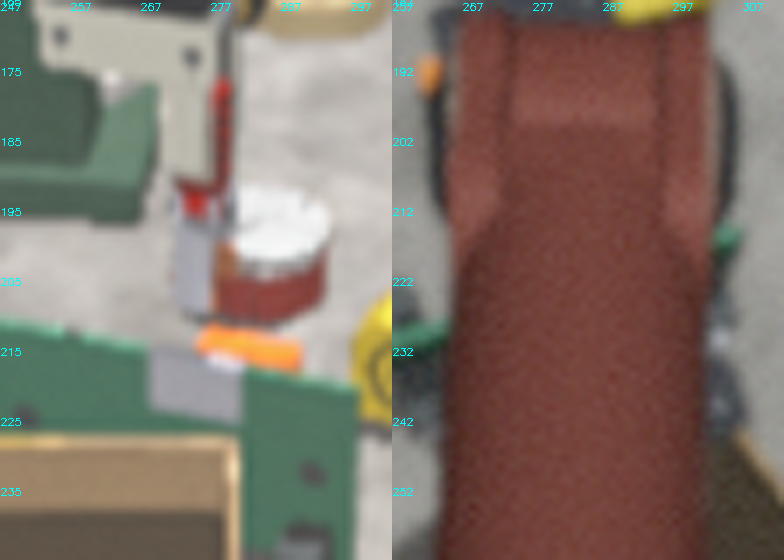

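Call:
{"method": "servo_tool", "body": {"series": [[[0.012,-0.006,0.05],[0.02,0.02,-0.05],-1],[[0,0,0.05],[0,0,0],-1],[[0,0,0],[0,0,0],-1],[[0,0,0],[0,0,0],-1]]}}

```text
t: 14.8
eef_pos: [525.6, 65.1, 180.6]
eef_rot: [0.598, 0.802, 0.001, 0.001]
ft_force: [0.1, 0.3, -2.6]
finger_gap: 20.9
```

```bash
python3 -c "
from h import *
plan([526,64.5,140],16.5)"
```

```text
t 14.8 pos [525.57   65.095 180.573] yaw 16.6 F [ 0.116  0.308 -2.588] gap 20.9
shift now-axes [-0.004  0.001  0.203] turn [ 0.031 -0.005  0.021] | shift in final axes [-0.003  0.001  0.203]
joints [-0.404  0.49   0.357  1.832 -0.221  0.856  0.349]
```

Call:
{"method": "servo_tool", "body": {"series": [[[0,0,0.04],[0.03,0,0.02],-1],[[0,0,0.03],[0,0,0],-1],[[0,0,0],[0,0,0],-1],[[0,0,0],[0,0,0],-1]]}}

```text
t: 15.13
eef_pos: [525.5, 65.4, 165.3]
eef_rot: [0.598, 0.801, 0.0, -0.0]
ft_force: [0.5, -0.5, -2.1]
finger_gap: 20.9
```

```bash
python3 snap.py b4 275 210 285 222;python3 -c "
from h import *
plan([526,64.5,140],16.5)"
```

```text
t 15.23 pos [525.606  65.438 165.585] yaw 16.54 F [-0.884 -0.443 -2.154] gap 21.2
shift now-axes [-0.005  0.001  0.128] turn [ 0.004 -0.007  0.008] | shift in final axes [-0.005  0.001  0.128]
joints [-0.399  0.51   0.349  1.848 -0.231  0.823  0.356]
```

View pics/b4.png

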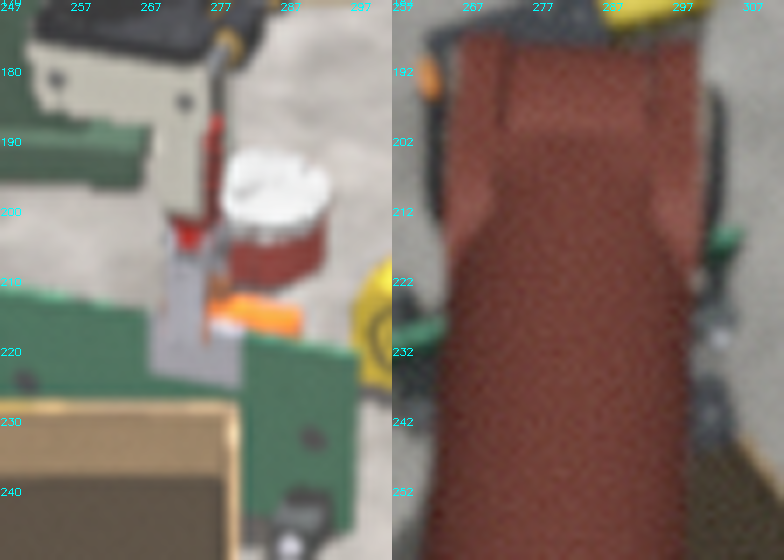

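Call:
{"method": "servo_tool", "body": {"series": [[[-0.005,0,0.03],[0,0,0],-1],[[0,0,0.03],[0,0,0],-1],[[0,0,0],[0,0,0],-1],[[0,0,0.03],[0,0,0],-1],[[0,0,0],[0,0,0],-1]]}}

```text
t: 15.65
eef_pos: [526.5, 64.4, 146.4]
eef_rot: [0.598, 0.801, 0.001, 0.001]
ft_force: [0.5, 0.1, -1.9]
finger_gap: 20.8
```

```bash
python3 -c "
from h import *
plan([526,64.5,140],16.5)"
```

```text
t 15.65 pos [526.531  64.363 146.442] yaw 16.54 F [ 0.457  0.055 -1.902] gap 20.8
shift now-axes [ 0.001 -0.002  0.032] turn [ 0.026 -0.003  0.008] | shift in final axes [ 0.001 -0.002  0.032]
joints [-0.387  0.536  0.338  1.868 -0.245  0.776  0.371]
```

Call:
{"method": "servo_tool", "body": {"series": [[[0,-0.003,0.035],[0.03,0,0],-1],[[0,0,0],[0,0,0],-1],[[0,0,0],[0,0,0],-1]]}}

```text
t: 15.9
eef_pos: [526.0, 64.1, 138.4]
eef_rot: [0.598, 0.801, -0.0, -0.0]
ft_force: [0.5, -0.2, -1.8]
finger_gap: 20.9
```

```bash
python3 snap.py b5 275 210 285 222;python3 -c "
from h import *
plan([526,64.5,140],16.5)
s=load('b5.pkl')['scene']
c=np.array([526,64.5,0]);y=np.array([.959,.284,0]);x=np.array([-.284,.959,0])
for n,a,b,z in(('patch bl',-3,22,70),('patch br',-3,-22,70),('patch tl',-3,22,100),('patch tr',-3,-22,100),('nearjaw out bl',-16,11,76),('br',-16,-11,76)): print(n,proj(s,c+y*a+x*b+[0,0,z]))
"
```

```text
t 16.0 pos [525.743  64.163 138.446] yaw 16.53 F [ 0.092  0.322 -1.863] gap 21.0
shift now-axes [ 0.001  0.002 -0.008] turn [-0.014 -0.005  0.007] | shift in final axes [ 0.001  0.002 -0.008]
joints [-0.384  0.547  0.334  1.876 -0.25   0.76   0.376]
patch bl [267.884 222.775]
patch br [280.98  225.337]
patch tl [267.732 214.927]
patch tr [280.997 217.449]
nearjaw out bl [269.705 224.086]
br [276.319 225.385]
```

View pics/b5.png

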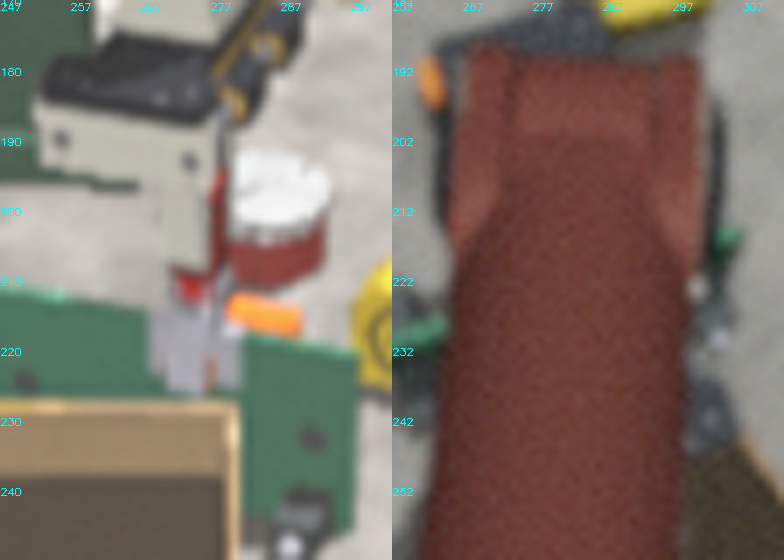

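Call:
{"method": "servo_tool", "body": {"series": [[[0.008,0.0,-0.02],[0,0,0],-1],[[0,0,0],[0,0,0],-1],[[0,0,0],[0,0,0],-1]]}}

```text
t: 16.25
eef_pos: [525.6, 65.9, 143.3]
eef_rot: [0.598, 0.801, 0.0, -0.0]
ft_force: [0.8, -0.4, -1.9]
finger_gap: 21.3
```

```bash
python3 -c "
from h import *
from rig import viewer
d={'scene':viewer.snapshot('scene')};pickle.dump(d,open('b6.pkl','wb'))
a=d['scene']['color'][198:232,260:290];a=cv2.resize(a,None,fx=17,fy=17,interpolation=cv2.INTER_CUBIC)
for q in range(0,34,5):cv2.putText(a,str(198+q),(0,q*17+9),0,.35,(0,255,255),1);cv2.putText(a,str(260+q),(q*17,10),0,.35,(0,255,255),1)
cv2.imwrite('pics/b6.png',a)
plan([526,64.5,142.5],16.5)"
```

```text
t 16.3 pos [525.796  65.976 143.412] yaw 16.54 F [ 1.148 -0.214 -1.665] gap 21.2
shift now-axes [-0.007 -0.001  0.005] turn [ 0.004 -0.004  0.008] | shift in final axes [-0.007 -0.001  0.005]
joints [-0.39   0.54   0.337  1.871 -0.247  0.771  0.37 ]
```

View pics/b6.png

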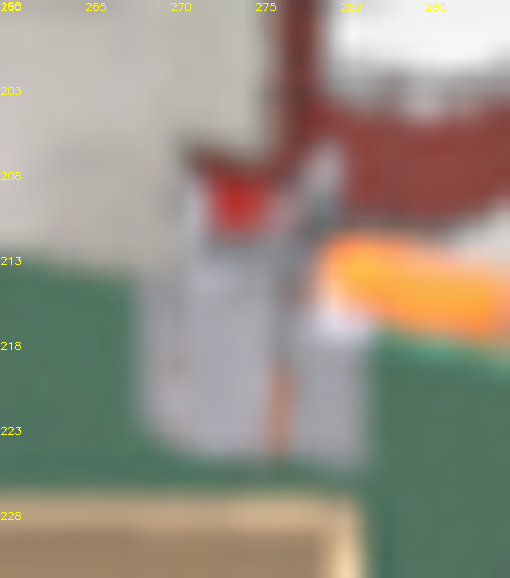

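Call:
{"method": "servo_tool", "body": {"series": [[[-0.003,0,0],[0,0,0],-0.5],[[0,0,0],[0,0,0],-0.42],[[0,0,0],[0,0,0],-0.34],[[0,0,0],[0,0,0],-0.26],[[0,0,0],[0,0,0],-0.2],[[0,0,0],[0,0,0],-0.14]]}}

```text
t: 16.8
eef_pos: [526.2, 65.4, 143.8]
eef_rot: [0.598, 0.801, 0.001, 0.0]
ft_force: [0.1, 0.9, -1.5]
finger_gap: 39.0
```

```bash
python3 -c "
from h import *
from rig import viewer
d={'scene':viewer.snapshot('scene')};pickle.dump(d,open('b7.pkl','wb'))
a=d['scene']['color'][198:232,260:290];a=cv2.resize(a,None,fx=17,fy=17,interpolation=cv2.INTER_CUBIC)
for q in range(0,34,5):cv2.putText(a,str(198+q),(0,q*17+9),0,.35,(0,255,255),1);cv2.putText(a,str(260+q),(q*17,10),0,.35,(0,255,255),1)
cv2.imwrite('pics/b7.png',a)
plan([526,64.5,142.5],16.5)"
```

```text
t 16.85 pos [526.139  65.367 143.78 ] yaw 16.54 F [ 0.088  0.692 -1.906] gap 39.2
shift now-axes [-0.004 -0.002  0.006] turn [ 0.013 -0.003  0.009] | shift in final axes [-0.004 -0.002  0.006]
joints [-0.388  0.54   0.337  1.871 -0.247  0.771  0.371]
```

View pics/b7.png

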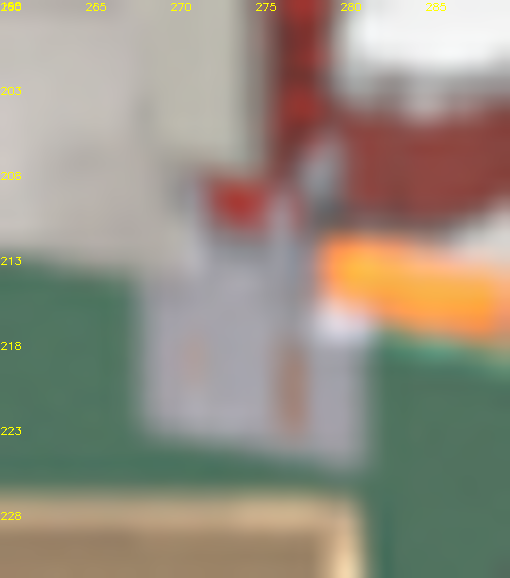

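Call:
{"method": "servo_tool", "body": {"series": [[[0,0,0],[0,0,0],-0.08],[[0,0,0],[0,0,0],-0.02],[[0,0,0],[0,0,0],0.1],[[0,0,0],[0,0,0],0.3],[[0,0,0],[0,0,0],0.6],[[0,0,0],[0,0,0],0.72],[[0,0,0],[0,0,0],0.72]]}}

```text
t: 17.43
eef_pos: [527.2, 65.4, 144.5]
eef_rot: [0.598, 0.801, 0.001, 0.001]
ft_force: [-0.1, 0.7, 0.8]
finger_gap: 73.3
```

```bash
python3 -c "
from h import *
from rig import viewer
d={'scene':viewer.snapshot('scene')};pickle.dump(d,open('b8.pkl','wb'))
a=d['scene']['color'][188:232,250:295];a=cv2.resize(a,None,fx=13,fy=13,interpolation=cv2.INTER_CUBIC)
for q in range(0,44,5):cv2.putText(a,str(188+q),(0,q*13+9),0,.35,(0,255,255),1);cv2.putText(a,str(250+q),(q*13,10),0,.35,(0,255,255),1)
cv2.imwrite('pics/b8.png',a)
plan([526,64.5,142.5],16.5)"
```

```text
t 17.48 pos [527.313  65.423 144.547] yaw 16.54 F [-0.235 -0.811 -0.123] gap 76.9
shift now-axes [-0.003 -0.008  0.01 ] turn [0.046 0.002 0.008] | shift in final axes [-0.003 -0.008  0.01 ]
joints [-0.388  0.539  0.337  1.869 -0.247  0.77   0.371]
```

View pics/b8.png

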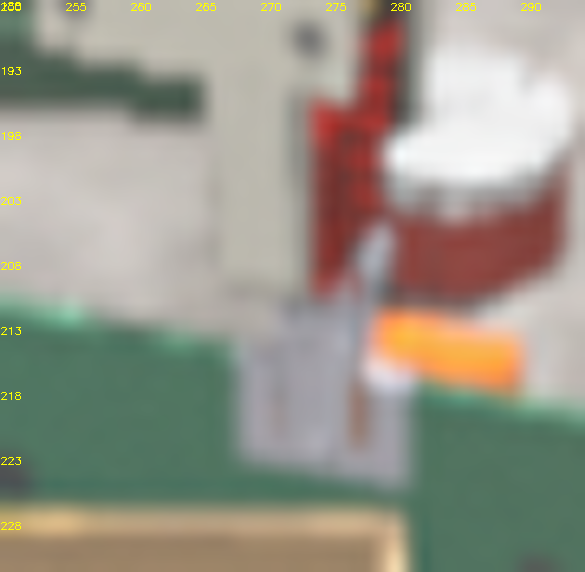

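Call:
{"method": "servo_tool", "body": {"series": [[[0,-0.006,-0.04],[0.04,0,0],0.72],[[0,0,-0.08],[0,0,0],0.72],[[0,0,-0.12],[0,0,0],0.72],[[0,0,-0.16],[0,0,0],0.72],[[0,0,-0.18],[0,0,0],0.72],[[0,0,-0.18],[0,0,0],0.72]]}}

```text
t: 17.98
eef_pos: [520.4, 64.4, 297.1]
eef_rot: [0.599, 0.801, -0.008, -0.007]
ft_force: [1.0, 0.2, 0.2]
finger_gap: 79.9
```

Call:
{"method": "servo_tool", "body": {"series": [[[-0.15,-0.05,0],[0,0,0],0.72],[[-0.18,-0.05,0],[0,0,0],0.72],[[-0.18,-0.05,0],[0,0,0],0.72],[[-0.18,-0.05,0],[0,0,0],0.72],[[-0.18,-0.05,0],[0,0,0],0.72],[[-0.1,0,0],[0,0,0],0.72],[[0,0,0],[0,0,0],0.72]]}}

```text
t: 18.57
eef_pos: [534.0, -140.9, 313.7]
eef_rot: [0.594, 0.804, 0.001, 0.004]
ft_force: [-0.0, -0.1, 0.1]
finger_gap: 80.2
```

```bash
python3 -c "
from h import *
from rig import viewer,telemetry
print(telemetry.get_obs()['eef_pos'])
d={k:viewer.snapshot(k) for k in('scene','top')};pickle.dump(d,open('f.pkl','wb'))
cv2.imwrite('pics/ftop.png',d['top']['color'])
def crop(k,u,v,f,n):
  a=d[k]['color'][v-22:v+22,u-28:u+28];a=cv2.resize(a,None,fx=f,fy=f,interpolation=cv2.INTER_CUBIC)
  for q in range(0,56,5):cv2.putText(a,str(v-22+q),(0,q*f+9),0,.35,(0,255,255),1);cv2.putText(a,str(u-28+q),(q*f,10),0,.35,(0,255,255),1)
  cv2.imwrite(n,a)
crop('scene',278,208,14,'pics/fs.png');crop('top',280,212,14,'pics/ft.png')
t=d['top']
print([ (c[1],c[2],onz(t,*c[1],28)) for c in comps(mask(t,5,18,150,120,(240,170,330,260)))])
print('tape',[(c[1]) for c in comps(mask(t,20,35,120,100,(270,160,310,200)))])"
```

```text
[ 533.9817169  -140.88126488  313.73865184]
[(array([268.02702703, 192.18918919]), ((268.04998779296875, 192.1499786376953), (5.375871658325195, 13.28156566619873), 71.56504821777344), array([631.47770857, 114.54055849,  28.        ]))]
tape [array([291.75576037, 179.21658986])]
```

View pics/fs.png

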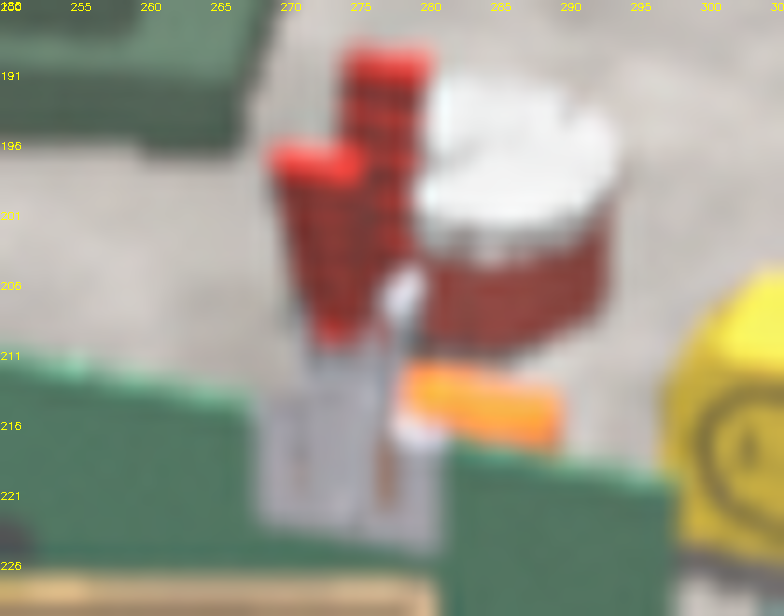

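View pics/ft.png

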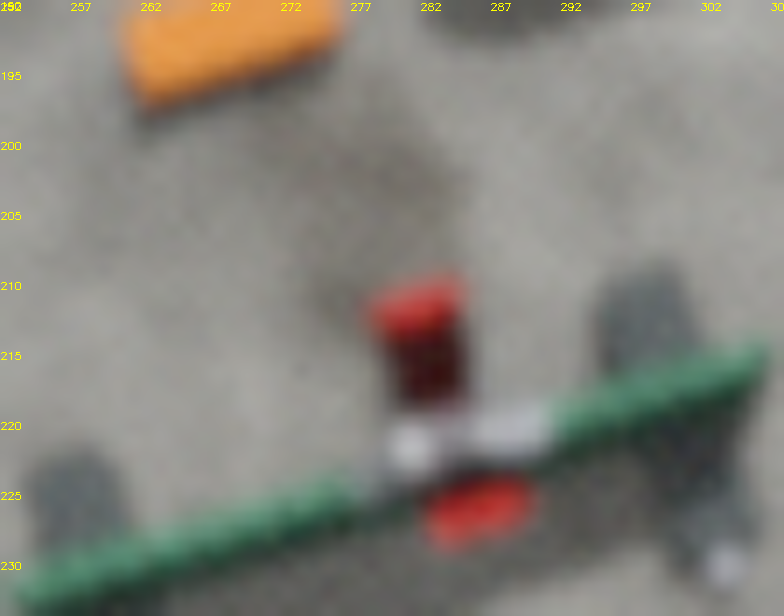

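View pics/ftop.png

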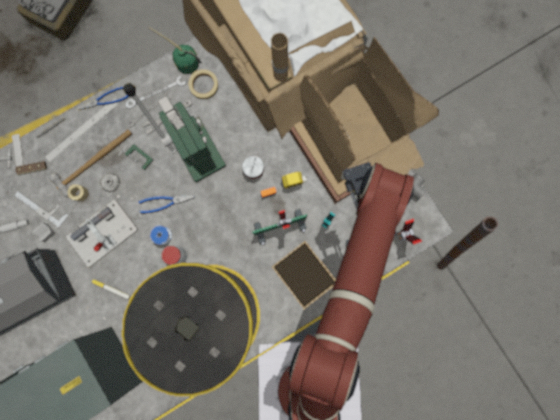

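```bash
python3 -c "
from h import *
d=load('f.pkl');t,s=d['top'],d['scene']
f=two(t,(281.2,211),s,(277,189.8));n=two(t,(285.6,226),s,(272.2,196.7));print(f,n,(f[0]+n[0])/2)
c=np.array([526,65,0]);y=np.array([.959,.284,0]);x=np.array([-.284,.959,0])
for oz in(82,85,88):
  print(oz,'near jaw inner right edge top/bot',[proj(s,c+y*-3-x*11+[0,0,z]) for z in(oz+9,oz-9)],'far tip',proj(s,c+y*25+[0,0,oz+92]),'near tip',proj(s,c-y*25+[0,0,oz+92]),'top',proj(t,c+y*25+[0,0,oz+92]),proj(t,c-y*25+[0,0,oz+92]))
"
```

```text
(array([548.72055313,  71.60682055, 180.50025838]), np.float64(0.35778426946776154)) (array([504.79438371,  58.98715286, 181.54419877]), np.float64(2.476714353776281)) [526.75746842  65.2969867  181.02222858]
82 near jaw inner right edge top/bot [array([277.53579033, 219.14704051]), array([277.5523169 , 223.86072583])] far tip [277.05699414 191.41911269] near tip [271.556589   199.40107768] top [281.09168952 210.82401235] [286.31848522 226.90393632]
85 near jaw inner right edge top/bot [array([277.53301082, 218.35427281]), array([277.54958025, 223.08018167])] far tip [277.05353932 190.57748822] near tip [271.54549759 198.54121419] top [281.08106554 210.69387543] [286.31906648 226.8078065 ]
88 near jaw inner right edge top/bot [array([277.53022407, 217.55943995]), array([277.54683652, 222.29761997])] far tip [277.05007536 189.73363745] near tip [271.53437583 197.67899729] top [281.07039593 210.56317948] [286.31965025 226.71126175]
```

```bash
python3 -c "
from h import *
d=load('f.pkl');im=d['scene']['color'].astype(int)
for u in(275,276,277,278,279,280): print(u,[(v,tuple(im[v,u][::-1])) for v in range(213,227)])
" | sed 's/np.int64(\([0-9]*\))/\1/g'
```

```text
275 [(213, (165, 164, 172)), (214, (169, 167, 175)), (215, (168, 166, 174)), (216, (168, 168, 174)), (217, (167, 167, 173)), (218, (165, 165, 172)), (219, (165, 165, 172)), (220, (166, 166, 173)), (221, (167, 166, 174)), (222, (161, 160, 167)), (223, (147, 149, 153)), (224, (124, 137, 133)), (225, (85, 118, 102)), (226, (101, 124, 101))]
276 [(213, (167, 168, 176)), (214, (174, 174, 182)), (215, (168, 168, 175)), (216, (165, 163, 169)), (217, (164, 158, 163)), (218, (162, 153, 156)), (219, (161, 153, 156)), (220, (161, 153, 156)), (221, (162, 155, 158)), (222, (161, 156, 160)), (223, (159, 158, 163)), (224, (135, 144, 144)), (225, (90, 121, 107)), (226, (102, 125, 102))]
277 [(213, (157, 153, 161)), (214, (164, 158, 163)), (215, (168, 159, 162)), (216, (169, 159, 162)), (217, (157, 142, 140)), (218, (152, 128, 121)), (219, (151, 125, 117)), (220, (152, 127, 118)), (221, (154, 133, 127)), (222, (157, 146, 147)), (223, (160, 158, 164)), (224, (141, 149, 150)), (225, (96, 125, 113)), (226, (103, 125, 102))]
278 [(213, (209, 163, 155)), (214, (219, 169, 160)), (215, (224, 189, 183)), (21
[... 239 characters left out ...]
26, (101, 123, 102))]
279 [(213, (253, 169, 107)), (214, (252, 177, 115)), (215, (248, 195, 164)), (216, (236, 218, 217)), (217, (211, 208, 217)), (218, (171, 170, 178)), (219, (160, 158, 165)), (220, (161, 159, 167)), (221, (163, 160, 168)), (222, (165, 161, 168)), (223, (165, 162, 170)), (224, (151, 154, 158)), (225, (118, 135, 129)), (226, (100, 123, 105))]
280 [(213, (254, 177, 76)), (214, (250, 179, 77)), (215, (250, 181, 124)), (216, (236, 198, 192)), (217, (210, 204, 215)), (218, (167, 169, 177)), (219, (153, 156, 161)), (220, (156, 157, 163)), (221, (157, 158, 163)), (222, (157, 158, 163)), (223, (157, 158, 162)), (224, (147, 152, 155)), (225, (119, 137, 131)), (226, (97, 122, 105))]
```

```bash
python3 -c "
from h import *
plan([526.5,65.2,230],16.5)"
```

```text
t 18.67 pos [ 533.93  -136.385  313.471] yaw 17.36 F [-0.395  0.426 -0.246] gap 80.3
shift now-axes [0.973 0.262 0.418] turn [0.087 0.009 0.188] | shift in final axes [0.977 0.251 0.417]
joints [-0.085  0.398  0.446  1.577 -0.184  1.202  0.699]
```

The copper's top edge (row 217.0) is only about 1 mm below the plate's top edge, while its bottom (221.7) is about 10 mm above the patch's lower edge (224.5). That is too marginal, so I will regrip the clamp and set it about 5 mm lower.

Call:
{"method": "servo_tool", "body": {"series": [[[0.14,0.04,0],[0.09,0,0.19],0.72],[[0.18,0.05,0],[0,0,0],0.72],[[0.18,0.05,0],[0,0,0],0.72],[[0.18,0.05,0],[0,0,0],0.72],[[0.16,0.04,0],[0,0,0],0.72],[[0.08,0.02,0],[0,0,0],0.72],[[0,0,0],[0,0,0],0.72],[[0,0,0],[0,0,0],0.72]]}}

```text
t: 19.33
eef_pos: [523.4, 79.4, 313.8]
eef_rot: [0.59, 0.808, 0.002, -0.005]
ft_force: [0.8, -0.5, 0.5]
finger_gap: 80.1
```

```bash
python3 -c "
from h import *
plan([526.5,65.2,230],16.5)"
```

```text
t 19.33 pos [523.417  79.367 313.844] yaw 17.72 F [ 0.845 -0.549  0.46 ] gap 80.1
shift now-axes [-0.076 -0.006  0.419] turn [-0.031 -0.118  0.266] | shift in final axes [-0.072 -0.005  0.419]
joints [-0.46   0.36   0.395  1.624 -0.156  1.192  0.28 ]
```

Call:
{"method": "servo_tool", "body": {"series": [[[-0.072,-0.005,0.08],[-0.03,-0.12,0.27],0.72],[[0,0,0.15],[0,0,0],0.72],[[0,0,0.12],[0,0,0],0.72],[[0,0,0],[0,0,0],0.72],[[0,0,0],[0,0,0],0.72]]}}

```text
t: 19.75
eef_pos: [527.2, 62.8, 244.6]
eef_rot: [0.599, 0.801, 0.001, 0.002]
ft_force: [0.8, -0.8, -0.2]
finger_gap: 79.8
```

```bash
python3 -c "
from h import *
plan([526.5,65.2,195],16.5)"
```

```text
t 19.75 pos [527.204  62.788 244.558] yaw 16.44 F [ 0.751 -0.776 -0.194] gap 79.8
shift now-axes [ 0.013 -0.001  0.248] turn [ 0.06   0.03  -0.012] | shift in final axes [0.013 0.    0.248]
joints [-0.428  0.419  0.39   1.743 -0.182  1.009  0.316]
```

Call:
{"method": "servo_tool", "body": {"series": [[[0.013,0,0.08],[0.06,0.03,0],0.72],[[0,0,0.1],[0,0,0],0.72],[[0,0,0.05],[0,0,0],0.72],[[0,0,0],[0,0,0],0.72],[[0,0,0],[0,0,0],0.72]]}}

```text
t: 20.17
eef_pos: [530.8, 61.6, 204.2]
eef_rot: [0.601, 0.799, 0.003, 0.004]
ft_force: [-0.3, -0.2, 0.3]
finger_gap: 79.8
```

```bash
python3 -c "
from h import *
plan([526.5,65.2,144],16.5)"
```

```text
t 20.17 pos [530.848  61.555 204.248] yaw 16.13 F [-0.341 -0.201  0.267] gap 79.8
shift now-axes [ 0.024 -0.019  0.301] turn [ 0.134  0.033 -0.082] | shift in final axes [ 0.024 -0.016  0.301]
joints [-0.411  0.466  0.376  1.796 -0.21   0.908  0.338]
```

Call:
{"method": "servo_tool", "body": {"series": [[[0.024,-0.016,0.0],[0.13,0.03,-0.08],0.72],[[0,0,0],[0,0,0],0.72],[[0,0,0.06],[0,0,0],0.72],[[0,0,0.05],[0,0,0],0.72],[[0,0,0],[0,0,0],0.72]]}}

```text
t: 20.58
eef_pos: [529.7, 65.9, 187.2]
eef_rot: [0.598, 0.802, 0.004, 0.003]
ft_force: [0.6, -0.1, -0.0]
finger_gap: 80.0
```

```bash
python3 -c "
from h import *
plan([526.5,65.2,144],16.5)"
```

```text
t 20.58 pos [529.73   65.867 187.183] yaw 16.55 F [ 0.554 -0.119 -0.024] gap 80.0
shift now-axes [ 0.002 -0.019  0.216] turn [0.127 0.013 0.011] | shift in final axes [ 0.001 -0.016  0.216]
joints [-0.41   0.485  0.365  1.819 -0.221  0.867  0.348]
```

Call:
{"method": "servo_tool", "body": {"series": [[[0.0,-0.017,0.05],[0.13,0.01,0.01],0.72],[[0,0,0.06],[0,0,0],0.72],[[0,0,0.06],[0.03,0,0],0.72],[[0,0,0.03],[0,0,0],0.72],[[0,0,0],[0,0,0],0.72]]}}

```text
t: 21.0
eef_pos: [527.1, 65.0, 145.9]
eef_rot: [0.598, 0.801, -0.001, -0.0]
ft_force: [0.1, 0.1, 0.1]
finger_gap: 80.0
```

```bash
python3 -c "
from h import *
plan([526.5,65.2,144],16.5)"
```

```text
t 21.0 pos [527.056  65.024 145.948] yaw 16.53 F [0.088 0.096 0.077] gap 80.0
shift now-axes [ 0.002 -0.002  0.01 ] turn [-0.023  0.004  0.007] | shift in final axes [ 0.002 -0.002  0.01 ]
joints [-0.392  0.54   0.343  1.864 -0.247  0.781  0.372]
```

Call:
{"method": "servo_tool", "body": {"series": [[[0,-0.002,0.01],[0,0,0],0.4],[[0,0,0],[0,0,0],0.0],[[0,0,0],[0,0,0],-0.1],[[0,0,0],[0,0,0],-0.25],[[0,0,0],[0,0,0],-0.4],[[0,0,0],[0,0,0],-0.6],[[0,0,0],[0,0,0],-1],[[0,0,0],[0,0,0],-1],[[0,0,0],[0,0,0],-1]], "squeeze": 25}}

```text
t: 21.75
eef_pos: [527.0, 64.9, 145.0]
eef_rot: [0.598, 0.801, -0.0, -0.0]
ft_force: [0.1, -0.8, -1.9]
finger_gap: 24.5
```

```bash
python3 -c "
from h import *
plan([526.3,65.2,140],16.5)"
```

```text
t 21.75 pos [526.971  64.866 144.998] yaw 16.53 F [ 0.142 -0.797 -1.87 ] gap 24.5
shift now-axes [ 0.003 -0.003  0.025] turn [-0.007  0.005  0.007] | shift in final axes [ 0.003 -0.003  0.025]
joints [-0.391  0.54   0.343  1.866 -0.248  0.777  0.373]
```

Call:
{"method": "servo_tool", "body": {"series": [[[0,0,0],[0,0,0],-1],[[0,0,0],[0,0,0],-1],[[0.003,-0.002,0.025],[0,0,0],-1],[[0,0,0],[0,0,0],-1],[[0,0,0],[0,0,0],-1]]}}

```text
t: 22.17
eef_pos: [526.0, 65.4, 139.2]
eef_rot: [0.598, 0.801, -0.001, -0.0]
ft_force: [-0.4, 0.2, -0.9]
finger_gap: 20.5
```

```bash
python3 -c "
from h import *
plan([526.3,65.2,140],16.5)
from rig import viewer
d={'scene':viewer.snapshot('scene')}
a=d['scene']['color'][198:232,260:290];a=cv2.resize(a,None,fx=17,fy=17,interpolation=cv2.INTER_CUBIC)
cv2.imwrite('pics/g1.png',a)"
```

```text
t 22.17 pos [526.031  65.393 139.208] yaw 16.53 F [-0.449  0.172 -0.875] gap 20.5
shift now-axes [-0.001  0.001 -0.004] turn [-0.016  0.003  0.007] | shift in final axes [-0.001  0.001 -0.004]
joints [-0.39   0.547  0.339  1.874 -0.253  0.763  0.376]
```

View pics/g1.png

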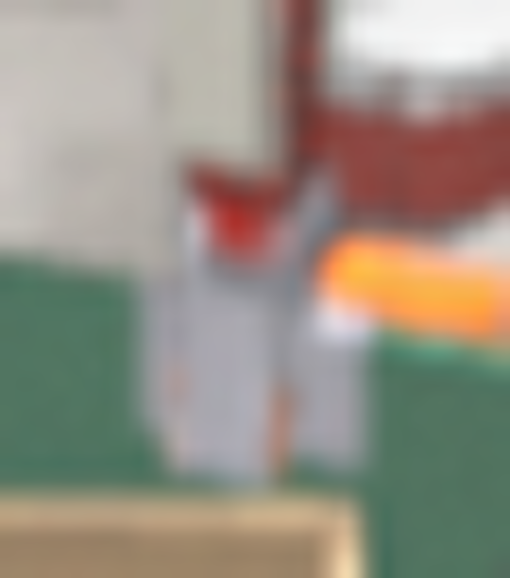

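Call:
{"method": "servo_tool", "body": {"series": [[[0,0,0],[0,0,0],-0.5],[[0,0,0],[0,0,0],-0.42],[[0,0,0],[0,0,0],-0.34],[[0,0,0],[0,0,0],-0.26],[[0,0,0],[0,0,0],-0.2],[[0,0,0],[0,0,0],-0.14],[[0,0,0],[0,0,0],-0.05],[[0,0,0],[0,0,0],0.1]]}}

```text
t: 22.88
eef_pos: [525.9, 65.4, 139.2]
eef_rot: [0.598, 0.801, -0.001, -0.0]
ft_force: [0.8, 0.1, -2.8]
finger_gap: 46.9
```

Call:
{"method": "servo_tool", "body": {"series": [[[0,0,0],[0,0,0],0.4],[[0,0,0],[0,0,0],0.72],[[0,0,0],[0,0,0],0.72],[[0,0,0],[0,0,0],0.72]]}}

```text
t: 23.22
eef_pos: [527.2, 65.5, 140.0]
eef_rot: [0.598, 0.801, 0.0, 0.001]
ft_force: [-0.2, -0.9, -0.0]
finger_gap: 72.7
```

```bash
python3 -c "
from h import *
plan([526.3,65.2,140],16.5)
from rig import viewer
s=viewer.snapshot('scene');im=s['color'].astype(int)
for u in(276,277,278): print(u,[(v,int(im[v,u,2]-im[v,u,0]),int(im[v,u,2])) for v in range(214,227)])"
```

```text
t 23.22 pos [527.198  65.54  140.042] yaw 16.54 F [-0.168 -0.931 -0.038] gap 72.7
shift now-axes [-0.    -0.005  0.   ] turn [0.017 0.008 0.008] | shift in final axes [-0.    -0.005  0.   ]
joints [-0.39   0.547  0.34   1.872 -0.253  0.763  0.376]
276 [(214, -9, 144), (215, -7, 149), (216, -6, 154), (217, -5, 159), (218, 0, 161), (219, 8, 163), (220, 10, 162), (221, 9, 162), (222, 10, 164), (223, 4, 159), (224, -5, 133), (225, -17, 89), (226, 0, 101)]
277 [(214, -2, 147), (215, -4, 158), (216, -8, 168), (217, -5, 164), (218, 10, 160), (219, 31, 160), (220, 38, 160), (221, 38, 162), (222, 37, 163), (223, 22, 156), (224, 0, 131), (225, -15, 93), (226, -1, 101)]
278 [(214, 79, 223), (215, 40, 225), (216, 2, 217), (217, -9, 187), (218, -4, 163), (219, 3, 158), (220, 4, 162), (221, 4, 162), (222, 5, 163), (223, 1, 159), (224, -6, 141), (225, -15, 102), (226, -2, 100)]
```

Call:
{"method": "servo_tool", "body": {"series": [[[0,-0.004,-0.04],[0.02,0,0],0.72],[[0,0,-0.08],[0,0,0],0.72],[[0,0,-0.12],[0,0,0],0.72],[[0,0,-0.16],[0,0,0],0.72],[[0,0,-0.18],[0,0,0],0.72],[[0,0,-0.18],[0,0,0],0.72]]}}

```text
t: 23.77
eef_pos: [520.9, 64.7, 292.6]
eef_rot: [0.599, 0.801, -0.008, -0.007]
ft_force: [1.2, -0.3, 0.3]
finger_gap: 79.7
```

Call:
{"method": "servo_tool", "body": {"series": [[[-0.15,-0.05,0],[0,0,0],0.72],[[-0.18,-0.05,0],[0,0,0],0.72],[[-0.18,-0.05,0],[0,0,0],0.72],[[-0.18,-0.05,0],[0,0,0],0.72],[[-0.18,-0.05,0],[0,0,0],0.72],[[-0.05,0,0],[0,0,0],0.72],[[0,0,0],[0,0,0],0.72],[[0,0,0],[0,0,0],0.72],[[0,0,0],[0,0,0],0.72]]}}

```text
t: 24.52
eef_pos: [531.2, -130.6, 309.8]
eef_rot: [0.595, 0.803, 0.002, 0.004]
ft_force: [-0.4, -0.5, 0.3]
finger_gap: 80.3
```

```bash
python3 -c "
from h import *
from rig import viewer,telemetry
o=telemetry.get_obs();print(o['eef_pos'],o['qd'])
d={k:viewer.snapshot(k) for k in('scene','top')};pickle.dump(d,open('f2.pkl','wb'))
out=[]
for k,u,v in(('scene',278,208),('top',280,212)):
  a=d[k]['color'][v-30:v+25,u-28:u+28];out.append(cv2.resize(a,None,fx=7,fy=7,interpolation=cv2.INTER_CUBIC))
cv2.imwrite('pics/f2.png',np.hstack(out))
t=d['top'];z=load()['top']
for q,n in((z,'start'),(t,'end')):
  print(n,'tape',[c[1] for c in comps(mask(q,20,35,120,100,(270,160,310,200)))],'pliers',[c[1] for c in comps(mask(q,105,125,100,60,(135,190,200,220)))])
g=cv2.absdiff(z['color'],t['color']).max(2)
print('tin diff',g[152:182,238:268].mean())
im=d['scene']['color'].astype(int)
print([(v,int(im[v,277,2]-im[v,277,0]),int(im[v,277,2])) for v in range(214,227)])
"
```

```text
[ 531.17915059 -130.59663635  309.7868245 ] [-0.01187785 -0.00752415 -0.01005824  0.00360123 -0.00610958  0.01026789
 -0.00717671]
start tape [array([291.72641509, 179.23584906])] pliers [array([155.71186441, 198.42372881]), array([156.73770492, 208.6557377 ])]
end tape [array([291.78801843, 179.30875576])] pliers [array([155.43636364, 198.38181818]), array([157.31666667, 208.53333333])]
tin diff 7.2188888888888885
[(214, -2, 149), (215, -5, 160), (216, -8, 170), (217, -5, 166), (218, 10, 160), (219, 31, 161), (220, 37, 161), (221, 39, 164), (222, 37, 164), (223, 23, 158), (224, 0, 133), (225, -16, 93), (226, 0, 102)]
```

View pics/f2.png

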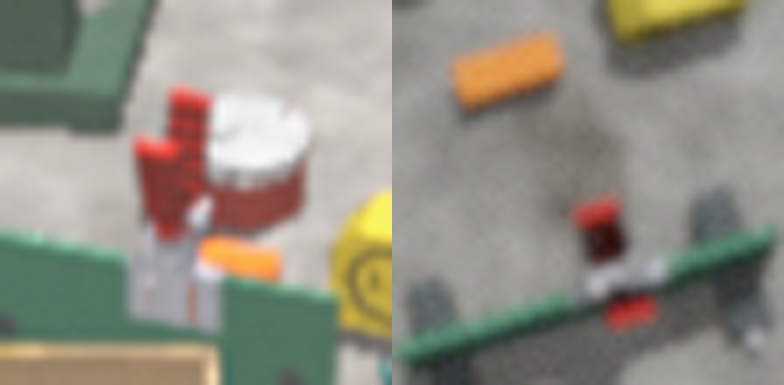

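```bash
python3 -c "
from rig import ticket
print(ticket.job_done())"
```

```text
the job is handed in; nothing more can be done
None
```

The green plate is ready for welding and the job is handed in at about 24.6 s of the 54 s allowed. I got no verdict back.

- **Edge guard:** I lifted it off the plate and stood it on its two legs at about (632, 114) mm. That is roughly 110 mm from the plate.
- **Earth clamp:** I used the smaller red clamp from the parking rail and left the turquoise one and the larger red one alone. The first placing left only about 1 mm between the top of the copper and the plate's edge. I squeezed it again, lowered it about 5 mm and let it close.
- **Last checks on the clamp:**
  - The copper sits about 7 mm below the plate's top edge and about 5 mm above the patch's lower edge.
  - Sideways it is about 3 mm off the patch's centre, with roughly 8 mm of bare metal left on one side and 14 mm on the other.
  - It stands upright, and the gripper is well away from everything.
- **Bystanders:** The tape measure and pliers are unmoved in the top view to within about half a pixel. The tin showed only small image differences.
- **Disagreements:**
  - The two cameras differed by a few millimetres on where the patch lies along the plate, so I took a value between them. Both still show the jaws inside the patch.
  - No clear contact force showed when I set the guard down, so I released it by height, within about 1 mm of the bench. Later pictures show it standing.

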